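# Pin the cross-arms to the bottle stand and load the bottles

## Robot

A 6-joint arm with a two-finger parallel gripper is mounted at the origin on a cart in front of the work surface, level with it; the furniture and walls round the work are solid. World frame = base frame: x ahead of the robot, y to its left, z up, the work surface at z = 0. Lengths are in m, angles in rad, forces in N, time in s.
With the tool pointing down it reaches from about 0.275 to 0.975 m from the base axis. Payload 8.4 kg.
Tool frame: the origin (TCP) lies midway between the tips of the shut fingers; the grasp point (between the pads) lies 19 mm behind it (bot.grip_depth is the distance from the TCP to the grasp point, in m); z points along the fingers, y is the line along which they close (so a half turn about z gives the same grasp; the last joint's range is limited). The gripper opens to 92 mm and grips with 3 to 60 N. Pads are 20 mm wide; open, the fingers measure 128 mm over their backs; the gripper's body (75 mm by 189 mm) begins 69 mm behind the grasp point.
Start: joints at [-0.002, 0.353, 1.633, -0, 1.155, -0.002], TCP at [0.625, -0, 0.194] pointing down, gripper open.
Joint ranges: [-2.63, 2.63], [-0.92, 2.1], [0.06, 2.66], [-1.3, 4.44], [0, 2.69], [-3.02, 3.02]. Speed limits (rad/s): [2.22, 2.22, 2.79, 3.14, 3.14, 3.14].

## Interface

Orientations are given as a rotation vector (axis times angle).
In Python, from rig import bot, cams, job gives the robot as it stands.
- The arm moves only by the tool jog_arm, never from a script. Its arguments are lists of equal length, an entry for each row: "travel": the shift along the tool's x, y, z in units of 50 mm (1.0 is 50 mm), a list of three; "angular": the turn, a rotation vector about the tool's x, y, z in units of 5 degrees (1.0 is 5 degrees), a list of three; "hand": the opening, from 0 (shut) to 1 (fully open). A call has 1 to 20 rows; each row is the pose to reach, as a shift and turn from the pose commanded when the call began, along the tool's axes at that moment; what a row does not reach only later rows make up. A row lasts 1/10 s, in which the tool goes at most 50 mm and 8.59 degrees, less where a joint would pass 70% of its speed; a pose out of reach is approached as far as the arm can. A call with a gripper value outside its range is refused whole. The fingers move at their own pace and stop on an object; "newtons" is the grip in N (left out, the last holds). Time passes only in rows, so rows that repeat a pose let the fingers close. It gives the time, the measured TCP pose, the force, the opening and the grip force at its end, in the units of the state.
- bot.read_state(): the state, without advancing time (a new reading comes with each control period).
- cams.snapshot(name): name is "scene" or "top" or "wrist"; returns the picture (420x560x3 uint8, blue, green, red); there is no depth.
- cams.camera_model(name): a dict with "vertical_fov" (degrees; the focal length in pixels is half the picture's height over the tangent of half this angle, whatever the lens; pixels are square), "cx", "cy" (the principal point, pixels), "dist_coeffs" ([k1, k2, p1, p2, k3] as OpenCV has them; the pictures are not rectified), "T" (4x4, takes a point from camera to world coordinates); the wrist camera has in their place "mount" (4x4, takes a point from camera to tool coordinates, whose origin is the TCP and whose axes are the flange's). Camera axes: x right, y up, looking along -z (the intrinsics and any distortion apply to the point x, -y, -z); pixel columns grow to the right and rows downward; lengths in m; the calibration is good to about 2 mm. A picture is of the moment at which its call begins: read the wrist's pose just before it. camera_model takes no time and is no camera call.
- job.hand_in(): hands the job in; it is judged then, once.
Trained networks look in the newest picture that a camera, given by its name, has taken for a name from the list of things; names that differ only in an ending like _2 or _b are one class to them, and where a whole thing is asked for, a point or a joint stands for the part that bears it (a point fixed in the world has none). Each returns a list of dicts, best first, with "p" (0 to 1); they miss things now and then, are a little off and sometimes report something else, mostly with a low value. They report only what shows in the picture. A call takes as long as a camera call. They do not tell look-alikes from the thing itself.
- cams.find_in(camera, thing): "centre" ([column, row] in pixels, amid what is visible of it).
- cams.silhouettes(camera, thing): "region" (420x560 bool, what is visible of it) and "centre" ([column, row] in pixels, amid what is visible of it).
- cams.mark_of(camera, thing): "centre" ([column, row] in pixels: a listed point, or the origin of a listed thing).
The state is a dict: "time_s": time; "q": joint angles; "joint_velocities": joint speeds; "tau": joint torques, N m; "position": TCP position; "ee_rot": TCP orientation; "contact_force": force on the tool from outside, world axes, zero at the start; "wrist_torque": the same for the moment, N m; "opening": finger opening in m; "finger_force": force on a finger pad.
Only numpy, scipy, OpenCV 4.12 (cv2) and the standard library are available. Lean on these libraries where they do the work, as an engineer would, in place of code of your own. Each camera call takes 0.05 s, during which the arm holds its last target. There are 200 camera calls.

## Task

Set up the raised bottle stand: lay each of the three blue cross-arms squarely across both rails, with its hole over one of the pin holes of the front rail, and lock it with a red-headed pin pushed fully home through arm and rail. When every arm is pinned, stand every white bottle that is there (two or three) upright on the black pads of the arms, one to an arm and centred on the pad. Leave the other things on the bench where they are.

Things in the scene. Friction and masses are not known exactly. Their poses are not given: they have to be found in the camera images.
- stand: Fixed aluminium bottle stand, 150 x 270 x 50 mm: two level rails along its y, tops 50 mm above the worktop: front rail (robot side) at x = -60 mm, 26 mm wide, three 13 mm holes right through its 14 mm thickness; rear rail at x = +60 mm, 12 mm wide, plain. Open below but for 12 mm posts at the rails' ends (y = +-128 mm). Origin: under its centre, on the worktop; z up.
- rail_hole_0 (a point): Centre of the upper mouth of pin hole 0 in the stand's front rail, 50 mm above the worktop; in the stand's frame at x = -60 mm, y = +95 mm.
- rail_hole_1 (a point): Centre of the upper mouth of pin hole 1 in the stand's front rail, 50 mm above the worktop; in the stand's frame at x = -60 mm, y = +0 mm.
- rail_hole_2 (a point): Centre of the upper mouth of pin hole 2 in the stand's front rail, 50 mm above the worktop; in the stand's frame at x = -60 mm, y = -95 mm.
- arm0: Loose blue flat cross-arm, 150 x 40 x 14 mm, 0.16 kg. One 13 mm through hole near one end. Origin: on that hole's axis, at the underside; x runs along the arm to its far end (it spans x = -18 to +132, y = +-20, z = 0 to 14 mm; middle and centre of mass at x = 57 mm). All arms are alike. Starts flat on the worktop, hole end towards the robot.
- arm0_pad (a point): Centre of the flat black rubber pad (56 x 36 mm) on top of arm0, at x = 60 mm, y = 0, z = 14 mm in the arm's frame.
- arm1: Loose blue flat cross-arm, 150 x 40 x 14 mm, 0.16 kg. One 13 mm through hole near one end. Origin: on that hole's axis, at the underside; x runs along the arm to its far end (it spans x = -18 to +132, y = +-20, z = 0 to 14 mm; middle and centre of mass at x = 57 mm). All arms are alike. Starts flat on the worktop, hole end towards the robot.
- arm1_pad (a point): Centre of the flat black rubber pad (56 x 36 mm) on top of arm1, at x = 60 mm, y = 0, z = 14 mm in the arm's frame.
- arm2: Loose blue flat cross-arm, 150 x 40 x 14 mm, 0.16 kg. One 13 mm through hole near one end. Origin: on that hole's axis, at the underside; x runs along the arm to its far end (it spans x = -18 to +132, y = +-20, z = 0 to 14 mm; middle and centre of mass at x = 57 mm). All arms are alike. Starts flat on the worktop, hole end towards the robot.
- arm2_pad (a point): Centre of the flat black rubber pad (56 x 36 mm) on top of arm2, at x = 60 mm, y = 0, z = 14 mm in the arm's frame.
- pin0: Loose steel pin, 0.05 kg: shaft 10 mm across, 40 mm long, its last 6 mm rounded to a point; collar 24 mm across, 4 mm thick; on top a red round knob 20 mm across, 26 mm tall to hold it by. Origin: centre of the collar's underside; shaft along -z to -40 mm, knob z = 4 to 30 mm. Pins are alike. Starts upright in the pin block. Fully home, the collar lies on the arm.
- pin1: Loose steel pin, 0.05 kg: shaft 10 mm across, 40 mm long, its last 6 mm rounded to a point; collar 24 mm across, 4 mm thick; on top a red round knob 20 mm across, 26 mm tall to hold it by. Origin: centre of the collar's underside; shaft along -z to -40 mm, knob z = 4 to 30 mm. Pins are alike. Starts upright in the pin block. Fully home, the collar lies on the arm.
- pin2: Loose steel pin, 0.05 kg: shaft 10 mm across, 40 mm long, its last 6 mm rounded to a point; collar 24 mm across, 4 mm thick; on top a red round knob 20 mm across, 26 mm tall to hold it by. Origin: centre of the collar's underside; shaft along -z to -40 mm, knob z = 4 to 30 mm. Pins are alike. Starts upright in the pin block. Fully home, the collar lies on the arm.
- pin_block: Fixed grey block, 44 x 104 x 45 mm, with three 12 mm holes in its top (at y = -34, 0, +34 mm in its frame), in which the pins stand with their collars on the block's top, 45 mm above the worktop. Origin: under its centre.
- bottle0: Loose white plastic bottle with red cap and green band, closed, may be absent, 52 mm across and 106 mm tall, about 0.12 kg; the straight body reaches up to roughly 75 mm, the cap (31 mm across, fixed) starts at 90 mm. Origin: centre of its underside; z up along the bottle.
- bottle1: Loose white plastic bottle with blue cap and brown band, closed, may be absent, 52 mm across and 106 mm tall, about 0.12 kg; the straight body reaches up to roughly 75 mm, the cap (31 mm across, fixed) starts at 90 mm. Origin: centre of its underside; z up along the bottle.
- bottle2: Loose white plastic bottle with blue cap and brown band, closed, may be absent, 52 mm across and 106 mm tall, about 0.12 kg; the straight body reaches up to roughly 75 mm, the cap (31 mm across, fixed) starts at 90 mm. Origin: centre of its underside; z up along the bottle.
- well_plate: White 96-well plate, 86 x 128 x 14 mm, a bystander lying on the worktop. Origin: centre of its underside.
- timer: White bench timer, 59 x 68 x 24 mm, a bystander. Origin: centre of its underside.
- dish: White covered petri dish lying flat, 92 mm across, 15 mm high, a bystander. Origin: centre of its underside.
There are look-alikes about, which are no part of the job. What is shaped like the bottle0 but purple is not meant. Leave any yellow look-alike of the pin0 alone.

How it is judged:
By the outcome, as a careful person would: the job done as asked, in the order asked, and still so for the second after the job is handed in, with the robot touching nothing.
Of bottle0, bottle1, bottle2 only 2 to 3 are there at a start; the rules pass over those that are not, and their reading is None.
At some moment in a run one of arm0, arm1, arm2 may be knocked a few centimetres aside while the robot is not near it.
It also fails if it takes over 208 s, if anything falls off the work surface, if the arm or the gripper's body presses on something with over 40 N, if the wrist force passes 120 N, or if a joint passes its speed limit or range.

## Working session

There is one attempt and no reset: what is moved stays moved. The work goes in short steps, Python scripts to look and compute and a tool call to move; the robot and the scene stay as the last step left them, time stands still between calls to the robot, and variables do not carry over. Pictures are saved under pics/ and viewed, at most 14 in all, crops included, and the job is handed in when it is done.

Besides the shell and the picture viewer there is one more tool, called after "Request:" as name(argument=value, ...) on one line, values as JSON. jog_arm: Moves the arm, as the interface text tells. Its arguments: {"type":"object","properties":{"travel":{"type":"array","items":{"type":"array","items":{"type":"number"}}},"angular":{"type":"array","items":{"type":"array","items":{"type":"number"}}},"hand":{"type":"array","items":{"type":"number"}},"newtons":{"type":"number"}},"required":["travel","angular","hand"]}

```bash
ls; mkdir -p pics
python3 - <<'E'
from rig import bot,cams,job
import cv2,numpy as np
a=cams.snapshot("top");b=cams.snapshot("scene")
cv2.imwrite("pics/top0.png",cv2.resize(a,(784,588),interpolation=cv2.INTER_CUBIC));cv2.imwrite("pics/scene0.png",cv2.resize(b,(784,588),interpolation=cv2.INTER_CUBIC))
for c in("top","scene","wrist"):print(c,cams.camera_model(c))
print(bot.read_state())
E
```

```text
pics
top {'vertical_fov': 42.290649031103015, 'cx': 282.50678388352674, 'cy': 215.06189815394134, 'dist_coeffs': array([-0.13570554,  0.        ,  0.        ,  0.        ,  0.        ]), 'T': array([[-0.0172684 ,  0.98223132, -0.18687812,  0.18662455],
       [-0.99978811, -0.01905747, -0.00778102, -0.00549498],
       [-0.01120419,  0.18670416,  0.98235229,  1.6723855 ],
       [ 0.        ,  0.        ,  0.        ,  1.        ]])}
scene {'vertical_fov': 45.82461022262604, 'cx': 279.22353691059857, 'cy': 209.70876533493842, 'dist_coeffs': array([-0.03285132,  0.        ,  0.        ,  0.        ,  0.        ]), 'T': array([[-0.7710216 ,  0.41149736, -0.48599961, -0.09546238],
       [-0.63672296, -0.48561139,  0.59897032,  0.70299135],
       [ 0.01046775,  0.77126617,  0.63642669,  0.81700393],
       [ 0.        ,  0.        ,  0.        ,  1.        ]])}
wrist {'vertical_fov': 70.21884150725275, 'cx': 280.4306517435723, 'cy': 209.10742164558138, 'dist_coeffs': array([-0.03585931,  0.        ,  0.        ,  0.        ,  0.        ]), 'mount': array([[-2.48651363e-04,  9.56634344e
[... 327 characters left out ...]
rray([-2.38096358e-03,  3.53598254e-01,  1.63401705e+00, -2.68972134e-05,
        1.15519133e+00, -2.40536867e-03]), 'joint_velocities': array([-5.07173127e-05, -1.60820397e-03, -1.89763138e-03, -1.91269054e-03,
       -6.76253665e-04, -1.07193040e-03]), 'tau': array([-8.71753400e-04, -5.94903338e+01, -3.34933627e+01,  6.98069832e-02,
        1.83198228e-02, -2.35421521e-05]), 'position': array([6.24554224e-01, 3.60482480e-06, 1.93144960e-01]), 'ee_rot': array([-2.22080591e+00, -2.22088426e+00,  1.37218556e-03]), 'contact_force': array([ 0.07100642, -0.9000924 ,  0.28552321]), 'wrist_torque': array([-0.01103908,  0.02064502, -0.02367146]), 'finger_force': 0.0, 'opening': 0.09203904827461379}
```

View pics/top0.png

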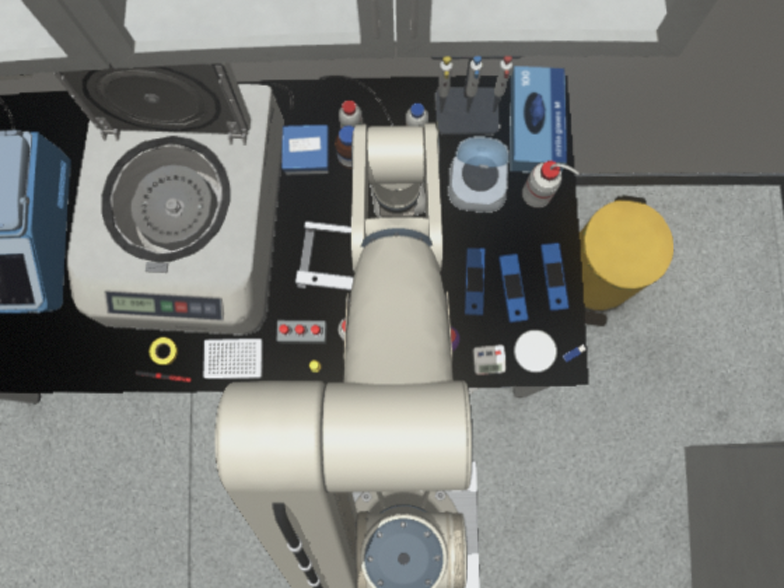

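View pics/scene0.png

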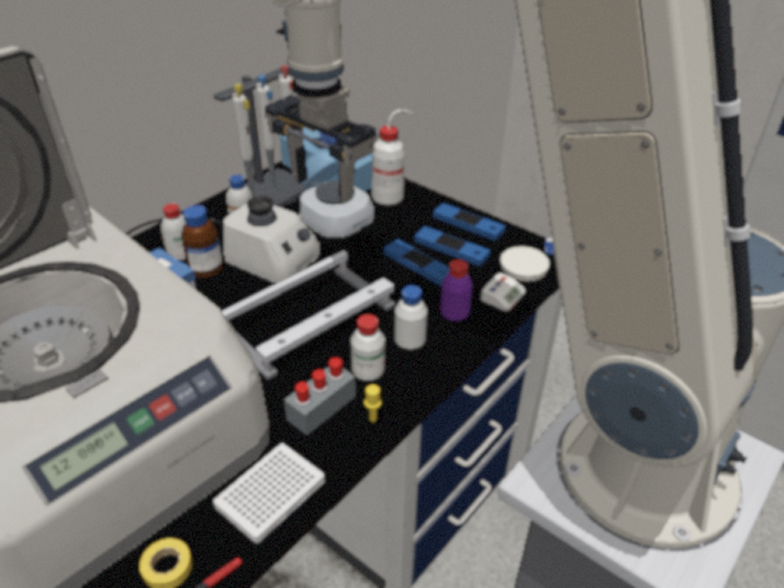

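```bash
cat > h.py <<'E'
from rig import bot,cams,job
import numpy as np, cv2
from scipy.spatial.transform import Rotation as Ro
from scipy.optimize import least_squares
F=np.diag([1,-1,-1,1.])
def st():
    s=bot.read_state(); T=np.eye(4); T[:3,:3]=Ro.from_rotvec(s['ee_rot']).as_matrix(); T[:3,3]=s['position']; return T
def model(n,tool=None):
    m=cams.camera_model(n); f=210/np.tan(np.radians(m['vertical_fov']/2))
    K=np.array([[f,0,m['cx']],[0,f,m['cy']],[0,0,1]])
    T=(m['T'] if n!='wrist' else (st() if tool is None else tool)@m['mount'])@F
    return K,m['dist_coeffs'],T
def ray(M,px):
    K,d,T=M; u=cv2.undistortPoints(np.array(px,float).reshape(1,1,2),K,d).ravel()
    return T[:3,3],T[:3,:3]@np.array([u[0],u[1],1.])
def at(M,px,z):
    o,v=ray(M,px); return o+v*(z-o[2])/v[2]
def proj(M,P):
    K,d,T=M; C=np.linalg.inv(T); return cv2.projectPoints(np.array(P,float).reshape(-1,3),C[:3,:3],C[:3,3],K,d)[0].reshape(-1,2)
def tri(obs):
    A=np.zeros((3,3));b=np.zeros(3)
    L=[ray(*o) for o in obs]
    for o,v in L:
        v=v/np.linalg.norm(v);Q=np.eye(3)-np.outer(v,v);A+=Q;b+=Q@o
    X=np.linalg.solve(A,b); return X,max(np.linalg.norm(np.cross(X-o,v/np.linalg.norm(v))) for o,v in L)
def shot(n,save=None,k=1.4):
    T=st(); im=cams.snapshot(n)
    if save: cv2.imwrite('pics/'+save+'.png',cv2.resize(im,None,fx=k,fy=k,interpolation=cv2.INTER_CUBIC))
    return im,model(n,T)
def go(p,a):
    """tool down, tool x at world angle a deg; prints travel/angular units from the present pose"""
    T=st(); c,s=np.cos(np.radians(a)),np.sin(np.radians(a)); R=np.array([[c,s,0],[s,-c,0],[0,0,-1]])
    print('travel',np.round(T[:3,:3].T@(np.array(p)-T[:3,3])/.05,3),'angular',np.round(Ro.from_matrix(T[:3,:3].T@R).as_rotvec(degrees=True)/5,3))
E
python3 - <<'E'
from h import *
mt,ms=model('top'),model('scene')
for n,z in [('stand',0),('arm0',0),('pin0',.05),('pin_block',0),('bottle0',0),('bottle1',0),('dish',0),('rail_hole_0',.05)]:
    for c,M in(('top',mt),('scene',ms)):
        for r in cams.mark_of(c,n): print(n,c,round(r['p'],2),np.round(r['centre']),np.round(at(M,r['centre'],z),3))
E
```

```text
stand top 0.61 [260. 186.] [0.601 0.076 0.   ]
stand top 0.32 [200. 236.] [0.445 0.269 0.   ]
stand scene 0.96 [222. 226.] [0.598 0.074 0.   ]
stand scene 0.7 [234. 225.] [ 0.576  0.054 -0.   ]
arm0 top 0.9 [339. 221.] [ 0.482 -0.168  0.   ]
arm0 top 0.87 [400. 215.] [ 0.497 -0.362  0.   ]
arm0 top 0.83 [367. 225.] [ 0.468 -0.255  0.   ]
arm0 scene 0.93 [342. 184.] [ 0.469 -0.265  0.   ]
arm0 scene 0.92 [353. 168.] [ 0.486 -0.352  0.   ]
arm0 scene 0.88 [315. 196.] [ 0.493 -0.174  0.   ]
arm0 scene 0.34 [225. 278.] [0.469 0.194 0.   ]
pin0 top 0.54 [218. 237.] [0.431 0.204 0.05 ]
pin0 top 0.48 [223. 202.] [0.539 0.19  0.05 ]
pin0 top 0.47 [224. 261.] [0.357 0.184 0.05 ]
pin0 top 0.45 [223. 237.] [0.432 0.188 0.05 ]
pin0 top 0.4 [218. 234.] [0.442 0.205 0.05 ]
pin0 top 0.36 [200. 237.] [0.433 0.258 0.05 ]
pin0 scene 0.71 [267. 289.] [0.348 0.191 0.05 ]
pin0 scene 0.7 [228. 279.] [0.427 0.225 0.05 ]
pin0 scene 0.69 [242. 269.] [0.425 0.185 0.05 ]
pin0 scene 0.45 [218. 286.] [0.43 0.25 0.05]
pin_block top 0.69 [218. 239.] [0.434 0.211 0.   ]
pin_block scene 0.77 [229. 291.] [0.435 0.217
[... 356 characters left out ...]
6 0.102 0.   ]
bottle1 top 0.5 [321. 245.] [ 0.409 -0.111  0.   ]
bottle1 scene 0.91 [290. 240.] [ 0.435  0.005 -0.   ]
bottle1 scene 0.8 [261. 262.] [ 0.442  0.106 -0.   ]
bottle1 scene 0.7 [324. 221.] [ 0.413 -0.103  0.   ]
bottle1 scene 0.59 [372. 187.] [ 0.395 -0.306  0.   ]
dish top 0.95 [383. 252.] [ 0.382 -0.302  0.   ]
dish scene 0.61 [375. 188.] [ 0.386 -0.307  0.   ]
dish scene 0.22 [298. 185.] [ 0.558 -0.183  0.   ]
rail_hole_0 top 0.86 [255. 202.] [0.536 0.09  0.05 ]
rail_hole_0 top 0.84 [222. 199.] [0.548 0.192 0.05 ]
rail_hole_0 scene 0.95 [232. 224.] [0.542 0.094 0.05 ]
rail_hole_0 scene 0.7 [261. 208.] [0.528 0.006 0.05 ]
rail_hole_0 scene 0.66 [202. 245.] [0.544 0.187 0.05 ]
```

```bash
python3 -c "
from h import *
go([.52,.1,.25],180);go([.52,-.25,.25],180)"
```

```text
travel [ 2.001 -2.1   -1.124] angular [ -0.   0. -18.]
travel [-4.999 -2.1   -1.124] angular [ -0.   0. -18.]
```

Request:
jog_arm(travel=[[2,-2.1,-1.1],[2,-2.1,-1.1],[2,-2.1,-1.1],[2,-2.1,-1.1],[2,-2.1,-1.1],[2,-2.1,-1.1],[2,-2.1,-1.1],[2,-2.1,-1.1],[2,-2.1,-1.1],[2,-2.1,-1.1],[2,-2.1,-1.1],[2,-2.1,-1.1],[2,-2.1,-1.1],[2,-2.1,-1.1]], angular=[[0,0,-18],[0,0,-18],[0,0,-18],[0,0,-18],[0,0,-18],[0,0,-18],[0,0,-18],[0,0,-18],[0,0,-18],[0,0,-18],[0,0,-18],[0,0,-18],[0,0,-18],[0,0,-18]], hand=[1,1,1,1,1,1,1,1,1,1,1,1,1,1])

```text
time_s: 2.3
position: [0.52, 0.1, 0.2488]
ee_rot: [0.003, 3.142, 0.0]
contact_force: [0.1, -0.0, -0.2]
opening: 0.0918
finger_force: 0.0
```

Run:
```python
from h import *
im,M=shot('wrist','w1');im2,m2=shot('top')
print(st()[:3,3])
for n,z in [('stand',0),('pin0',.045),('pin_block',0),('bottle0',0),('rail_hole_0',.05),('arm0',0)]:
    for r in cams.mark_of('wrist',n): print(n,round(r['p'],2),np.round(r['centre'],1),np.round(at(M,r['centre'],z),4))
go([.52,-.25,.25],180)
```

```text
[0.51999114 0.1000097  0.24878051]
stand 0.36 [100.2 199.2] [ 0.5558 -0.177   0.    ]
pin0 0.95 [394.4 118.7] [0.4385 0.2464 0.045 ]
pin0 0.88 [344.1 114.5] [0.4336 0.1818 0.045 ]
pin0 0.66 [373.6 118.3] [0.4381 0.2197 0.045 ]
pin0 0.64 [349.6  53.7] [0.3632 0.1846 0.045 ]
pin0 0.35 [ 38.5 146.8] [ 0.4712 -0.2206  0.045 ]
pin_block 0.76 [362.1 120.9] [0.4418 0.2171 0.    ]
bottle0 0.84 [215.1 109.5] [0.426  0.0096 0.    ]
bottle0 0.84 [132.2 102.6] [ 0.4156 -0.1067  0.    ]
rail_hole_0 0.89 [342.9 207.3] [0.5547 0.1861 0.05  ]
rail_hole_0 0.72 [275.  194.6] [0.5367 0.0937 0.05  ]
rail_hole_0 0.69 [202.2 187.3] [ 0.5263 -0.0035  0.05  ]
arm0 0.66 [101.5 156.9] [ 0.491  -0.1636  0.    ]
arm0 0.58 [ 37.5 143.3] [ 0.4699 -0.2576  0.    ]
travel [-1.0e-03 -7.0e+00 -2.4e-02] angular [ 0.     0.    -0.002]
```

View pics/w1.png

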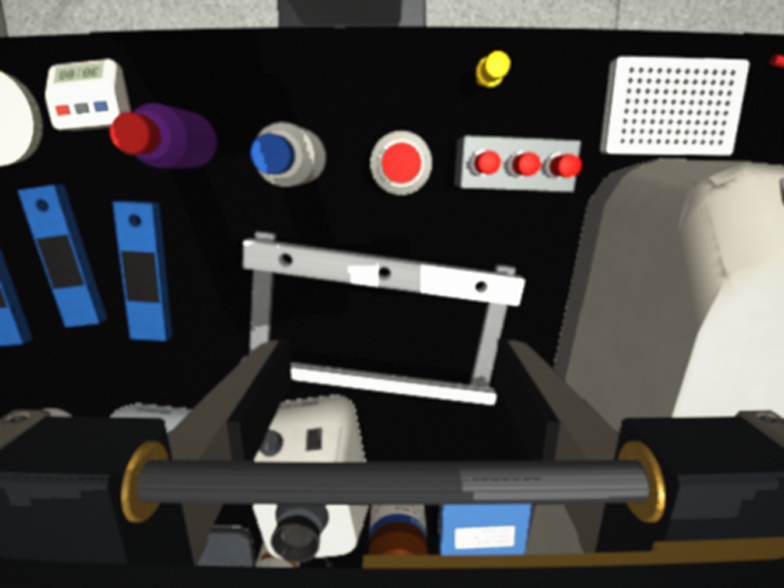

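```bash
cat >> h.py <<'E'
def cen(c):
    m=cv2.moments(c); return np.array([m['m10'],m['m01']])/m['m00']
def arms(im,M,z=.014,dbg=False,k=4):
    """blue cross-arms: hole xy, pad xy, yaw from the holes in the blue mask (upscaled)"""
    big=cv2.resize(im,None,fx=k,fy=k,interpolation=cv2.INTER_CUBIC); hsv=cv2.cvtColor(big,cv2.COLOR_BGR2HSV)
    m=cv2.inRange(hsv,(100,110,50),(125,255,255))
    cs,hi=cv2.findContours(m,cv2.RETR_CCOMP,cv2.CHAIN_APPROX_NONE); out=[]
    g=lambda c:at(M,(cen(c)+.5)/k-.5,z)
    for i,c in enumerate(cs):
        if hi[0][i][3]>=0 or cv2.contourArea(c)<1200*k*k/4: continue
        ch=sorted([cs[j] for j in range(len(cs)) if hi[0][j][3]==i and cv2.contourArea(cs[j])>5*k*k],key=cv2.contourArea,reverse=True)
        if dbg: print('arm cand',cen(c)/k,cv2.contourArea(c)/k/k,[cv2.contourArea(q)/k/k for q in ch])
        if len(ch)<2: continue
        P,H=g(ch[0]),g(ch[1]); d=P-H
        (cx,cy),(w,h),_=cv2.minAreaRect(np.array([at(M,(q[0]+.5)/k-.5,z)[:2]*1000 for q in c[::3]],np.float32)) 
        out.append(dict(hole=H[:2],pad=P[:2],yaw=np.degrees(np.arctan2(d[1],d[0])),len=np.linalg.norm(d),px=cen(ch[1])/k,padpx=cen(ch[0])/k,mid=np.array([cx,cy])/1000,wh=(w,h)))
    return out
def dark(im,px,r=9,k=6):
    """centroid pixel of the dark blob on a bright ground near px"""
    x,y=int(round(px[0])),int(round(px[1])); w=cv2.cvtColor(im[y-r:y+r+1,x-r:x+r+1],cv2.COLOR_BGR2GRAY)
    b=cv2.resize(w,None,fx=k,fy=k,interpolation=cv2.INTER_CUBIC); t,m=cv2.threshold(b,0,255,cv2.THRESH_BINARY_INV+cv2.THRESH_OTSU)
    cs=cv2.findContours(m,cv2.RETR_EXTERNAL,cv2.CHAIN_APPROX_NONE)[0]
    cs=[c for c in cs if cv2.contourArea(c)>4*k*k]
    c=min(cs,key=lambda c:np.linalg.norm(cen(c)-k*(r+.5)))
    return (cen(c)+.5)/k-.5+[x-r,y-r],cv2.contourArea(c)/k/k
def red(im,k=4,amin=30):
    big=cv2.resize(im,None,fx=k,fy=k,interpolation=cv2.INTER_CUBIC); hsv=cv2.cvtColor(big,cv2.COLOR_BGR2HSV)
    m=cv2.inRange(hsv,(0,150,70),(8,255,255))|cv2.inRange(hsv,(172,150,70),(180,255,255))
    return [(np.round((cen(c)+.5)/k-.5,2),cv2.contourArea(c)/k/k) for c in cv2.findContours(m,cv2.RETR_EXTERNAL,cv2.CHAIN_APPROX_NONE)[0] if cv2.contourArea(c)>amin*k*k]
E
python3 - <<'E'
from h import *
im,M=shot('wrist')
for p in [(204,185),(274,194),(343.5,204)]:
    q,a=dark(im,p); print(q,a,at(M,q,.05))
for a in arms(im,M,dbg=1): print(a)
for q,a in red(im): print(q,a,at(M,q,.07))
E
```

```text
[203.80323705 184.82054352] 60.90277777777778 [ 0.52316735 -0.00112305  0.05      ]
[274.28969884 194.51871498] 60.875 [0.53661166 0.09278527 0.05      ]
[343.09431971 204.31420713] 48.25 [0.55037076 0.18620364 0.05      ]
arm cand [345.58700638 377.68679245] 2261.6875 [711.71875]
arm cand [  7.68693086 223.26401537] 775.5625 []
arm cand [101.61153463 192.35373762] 3178.96875 [750.65625, 8.0625]
arm cand [ 44.27750611 181.67091807] 3335.90625 [735.53125]
arm cand [193.95202686 109.83139803] 699.71875 []
{'hole': array([ 0.4891078 , -0.16066049]), 'pad': array([ 0.54888599, -0.16795701]), 'yaw': np.float64(-6.959092195703841), 'len': np.float64(0.060221843436370937), 'px': array([ 98.08139535, 156.86531008]), 'padpx': array([100.23494373, 197.25462096]), 'mid': array([ 0.54676184, -0.16497092]), 'wh': (49.360111236572266, 154.21339416503906)}
[404.67 118.28] 281.375 [0.43765095 0.24942669 0.07      ]
[376.21 117.08] 236.90625 [0.4365326  0.21503357 0.07      ]
[348.21 115.88] 213.21875 [0.43534644 0.18148219 0.07      ]
[286.27 115.96] 585.5 [0.43560262 0.10797365 0.07      ]
[95.6  94.87] 835.25 [ 0.4100947  -0.11660206  0.07      ]
[44.4  77.78] 40.15625 [ 0.38991177 -0.17531755  0.07      ]
[555.77  43.62] 60.28125 [0.35192887 0.41813952 0.07      ]
```

Request:
jog_arm(travel=[[0,-7,0],[0,-7,0],[0,-7,0],[0,-7,0],[0,-7,0],[0,-7,0],[0,-7,0],[0,-7,0],[0,-7,0],[0,-7,0],[0,-7,0]], angular=[[0,0,0],[0,0,0],[0,0,0],[0,0,0],[0,0,0],[0,0,0],[0,0,0],[0,0,0],[0,0,0],[0,0,0],[0,0,0]], hand=[0.6,0.6,0.6,0.6,0.6,0.6,0.6,0.6,0.6,0.6,0.6])

```text
time_s: 3.85
position: [0.5202, -0.2487, 0.2489]
ee_rot: [-0.002, 3.142, 0.0]
contact_force: [0.4, 0.6, -0.6]
opening: 0.0552
finger_force: 0.0
```

Run:
```python
from h import *
im,M=shot('wrist','w2');it,Mt=shot('top');isc,Ms=shot('scene')
print(st()[:3,3])
for a in arms(im,M,dbg=1): print(a)
print('top')
for a in arms(it,Mt,dbg=1): print(a)
print('holes wrist')
for h in [(.545,.187,.05),(.536,.093,.05),(.527,-.003,.05)]:
    for n,I,MM in(('w',im,M),('t',it,Mt),('s',isc,Ms)):
        try: p=proj(MM,h)[0]; q,a=dark(I,p); print(n,p,q,round(a,1),at(MM,q,.05))
        except Exception as e: print(n,'no')
for c,MM in(('wrist',M),('top',Mt),('scene',Ms)):
    for r in cams.mark_of(c,'bottle1'): print(c,round(r['p'],2),np.round(r['centre'],1),np.round(at(MM,r['centre'],0),4))
```

```text
[ 0.52023361 -0.24892853  0.24895936]
arm cand [212.08870881 195.64344274] 2909.625 [782.9375, 24.34375]
arm cand [334.94888763 191.88683118] 3058.875 [776.78125, 28.03125]
arm cand [276.17286278 180.98984168] 3054.25 [823.40625, 39.9375]
arm cand [510.57325869 111.83540355] 828.96875 []
arm cand [184.59029895  71.28945409] 440.78125 []
{'hole': array([ 0.49687425, -0.35226398]), 'pad': array([ 0.55679009, -0.3483588 ]), 'yaw': np.float64(3.729130108051708), 'len': np.float64(0.060042967223987685), 'px': array([207.23459564, 161.444908  ]), 'padpx': array([212.6615577 , 201.99186424]), 'mid': array([ 0.5543645, -0.3479491]), 'wh': (154.7605743408203, 45.395240783691406)}
{'hole': array([ 0.48939062, -0.16508543]), 'pad': array([ 0.54923286, -0.16831129]), 'yaw': np.float64(-3.0856057620327353), 'len': np.float64(0.05992912150745314), 'px': array([339.03195838, 156.25798959]), 'padpx': array([334.53944898, 197.1493409 ]), 'mid': array([ 0.54679047, -0.16834479]), 'wh': (45.07499694824219, 154.76055908203125)}
{'hole': array([ 0.47262268, -0.26056696]), 'pad': array([ 0.53232963, -0.25
[... 1384 characters left out ...]
05      ]
t [285.71877886 204.7845921 ] [285.65719799 206.19929097] 8.6 [ 0.52259442 -0.00273099  0.05      ]
s [263.48603124 206.67306652] [260.27718061 201.07512871] 104.0 [ 0.54744172 -0.01443668  0.05      ]
wrist 0.66 [461.2 111.8] [0.4276 0.0096 0.    ]
wrist 0.64 [525.3 118. ] [0.4344 0.1068 0.    ]
wrist 0.59 [385.1 100.9] [ 0.4143 -0.1014  0.    ]
top 0.71 [282.4 238.8] [0.4296 0.0094 0.    ]
top 0.68 [252.5 236.8] [0.4377 0.1024 0.    ]
top 0.51 [318.3 244.7] [ 0.409  -0.1017  0.    ]
scene 0.91 [322.6 221.8] [ 0.4148 -0.0996  0.    ]
scene 0.77 [291.1 243. ] [ 0.4271  0.0121 -0.    ]
scene 0.67 [261.8 261.5] [0.4401 0.1038 0.    ]
scene 0.28 [200.4 243.8] [ 0.5905  0.1538 -0.    ]
```

View pics/w2.png

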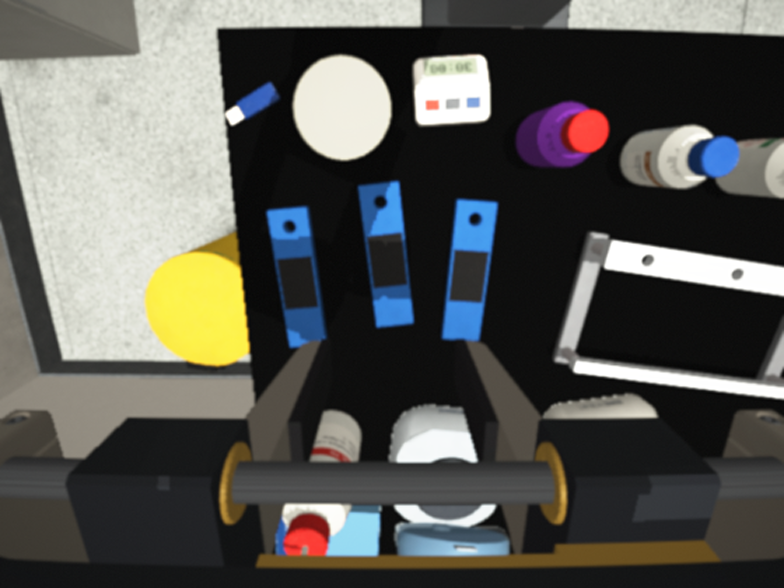

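```bash
cat >> h.py <<'E'
O=np.array([.5369,.0924]); YS=-8.2
def armgo(hole,yaw,zs,off=.057):
    c,s=np.cos(np.radians(yaw)),np.sin(np.radians(yaw))
    for z in zs: go([hole[0]+off*c,hole[1]+off*s,z],yaw+180)
E
python3 -c "
from h import *
armgo([.4892,-.1650],-3.1,[.08,.004])"
```

```text
travel [-0.52   1.627  3.378] angular [-0.001  0.002  0.63 ]
travel [-0.52   1.627  4.898] angular [-0.001  0.002  0.63 ]
```

Request:
jog_arm(travel=[[-0.52,1.63,2],[-0.52,1.63,3.38],[-0.52,1.63,3.38],[-0.52,1.63,3.38],[-0.52,1.63,3.8],[-0.52,1.63,4.2],[-0.52,1.63,4.5],[-0.52,1.63,4.7],[-0.52,1.63,4.84],[-0.52,1.63,4.9],[-0.52,1.63,4.9],[-0.52,1.63,4.9],[-0.52,1.63,4.9],[-0.52,1.63,4.9],[-0.52,1.63,4.9],[-0.52,1.63,4.9],[-0.52,1.63,4.9]], angular=[[0,0,0.63],[0,0,0.63],[0,0,0.63],[0,0,0.63],[0,0,0.63],[0,0,0.63],[0,0,0.63],[0,0,0.63],[0,0,0.63],[0,0,0.63],[0,0,0.63],[0,0,0.63],[0,0,0.63],[0,0,0.63],[0,0,0.63],[0,0,0.63],[0,0,0.63]], hand=[0.6,0.6,0.6,0.6,0.6,0.6,0.6,0.6,0.6,0.6,0.6,0.3,0.3,0.3,0.3,0.3,0.3], newtons=30)

```text
time_s: 5.85
position: [0.546, -0.1685, 0.0038]
ee_rot: [0.086, 3.14, -0.0]
contact_force: [0.6, 0.1, 0.6]
opening: 0.0277
finger_force: 0.0
```

```bash
python3 -c "
from h import *
print(bot.read_state()['opening'],bot.read_state()['finger_force'],bot.read_state()['contact_force'])
p=st()[:3,3];go([p[0],p[1],.2],180-3.1)
h0=O+.095*np.array([np.sin(np.radians(8.2)),np.cos(np.radians(8.2))]);print(h0)
armgo(h0,YS,[.2,.10,.058,.054])
"
```

```text
0.027683771612610285 0.0 [0.61535903 0.11851639 0.57357958]
travel [-0.    -0.    -3.923] angular [-0.     0.001 -0.01 ]
[0.55044975 0.18642874]
travel [-0.834  6.993 -3.923] angular [0.00e+00 1.00e-03 1.01e+00]
travel [-0.834  6.993 -1.923] angular [0.00e+00 1.00e-03 1.01e+00]
travel [-0.834  6.993 -1.083] angular [0.00e+00 1.00e-03 1.01e+00]
travel [-0.834  6.993 -1.003] angular [0.00e+00 1.00e-03 1.01e+00]
```

```bash
python3 -c "
from h import *
im,M=shot('wrist','w3')
for a in arms(im,M,dbg=1): print(a)
"
```

```text
arm cand [280.40316516 310.41953143] 2245.3125 []
arm cand [ 37.4393948  240.57482878] 5507.46875 []
arm cand [280.76520469 174.44980545] 5956.5625 [241.71875]
arm cand [142.82545072 203.24902074] 13626.375 [4094.71875, 101.1875]
{'hole': array([ 0.47258691, -0.25663352]), 'pad': array([ 0.53111883, -0.25367696]), 'yaw': np.float64(2.8916612851862675), 'len': np.float64(0.058606539384465015), 'px': array([125.37397056, 143.23952543]), 'padpx': array([147.95839979, 234.18913082]), 'mid': array([ 0.51932422, -0.25247523]), 'wh': (130.82086181640625, 46.698577880859375)}
```

View pics/w3.png

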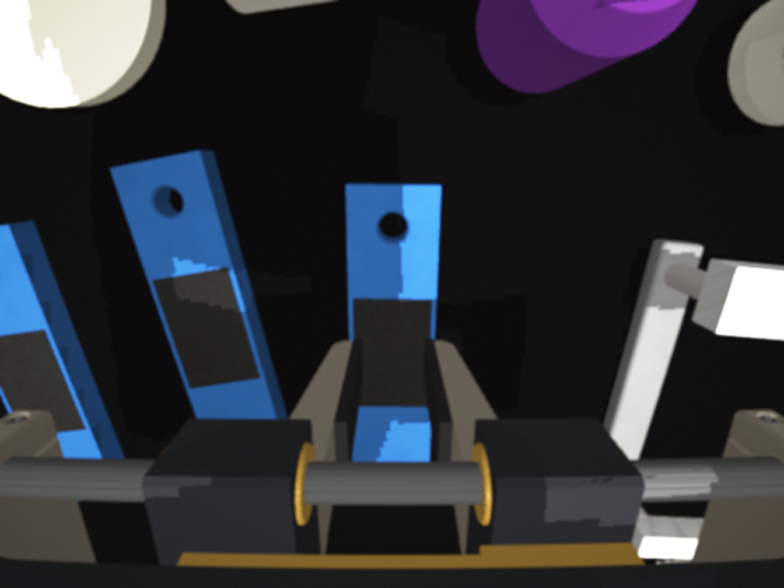

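```bash
python3 -c "
from h import *
T=st();M=model('wrist',T)
L=[(0,0,0),(0,.014,0),(0,-.014,0),(0,.02,-.01),(0,-.02,-.01),(.01,.02,-.01),(.01,-.02,-.01),(.01,.014,-.02),(.01,-.014,-.02),(.01,.02,-.03),(.01,-.02,-.03)]
for l in L: print(l,proj(M,(T@np.r_[l,1])[:3])*1.4)
print(bot.read_state())
"
```

```text
(0, 0, 0) [[390.85933253 339.04531131]]
(0, 0.014, 0) [[419.21760174 339.01888174]]
(0, -0.014, 0) [[362.49879736 339.05644717]]
(0, 0.02, -0.01) [[433.26321056 347.46201416]]
(0, -0.02, -0.01) [[348.33132422 347.51940293]]
(0.01, 0.02, -0.01) [[433.88716361 327.69539405]]
(0.01, -0.02, -0.01) [[347.64065575 327.75068489]]
(0.01, 0.014, -0.02) [[422.45039786 336.16505178]]
(0.01, -0.014, -0.02) [[358.94274988 336.20661269]]
(0.01, 0.02, -0.03) [[438.44282148 345.51776065]]
(0.01, -0.02, -0.03) [[342.7953221  345.58169934]]
{'time_s': 5.9, 'q': array([-3.01951280e-01,  5.16578868e-01,  1.88324640e+00, -7.83228501e-06,
        7.41750228e-01, -1.81776856e+00]), 'joint_velocities': array([ 6.30778334e-04,  7.18563076e-04,  1.73189120e-03, -6.73221499e-05,
       -2.04662889e-03, -1.01304572e-03]), 'tau': array([-2.93305668e-03, -5.97150922e+01, -2.26516682e+01, -2.25128751e-02,
        7.09635951e-02,  2.64447885e-05]), 'position': array([ 0.54600409, -0.16849795,  0.0038154 ]), 'ee_rot': array([ 8.63405254e-02,  3.14039089e+00, -1.53043516e-05]), 'contact_force': array([ 0.73371249, -0.25788286,  0.02535932]), 'wrist_torque': array([ 0.0829195 , -0.06907839,  0.03367216]), 'finger_force': 0.0, 'opening': 0.027467444836723705}
```

Request:
jog_arm(travel=[[0,0,0],[0,0,0],[0,0,0],[0,0,0],[0,0,0]], angular=[[0,0,0],[0,0,0],[0,0,0],[0,0,0],[0,0,0]], hand=[0.2,0.2,0.2,0.2,0.2], newtons=30)

```text
time_s: 6.4
position: [0.546, -0.1685, 0.0038]
ee_rot: [-0.086, -3.14, 0.0]
contact_force: [-0.3, -0.0, -0.4]
opening: 0.0182
finger_force: 0.0
```

```bash
python3 -c "
from h import *
im,M=shot('wrist','w4')
print(at(M,np.array([392,226])/1.4,.014))
for c in ('scene','top'):
  i,m=shot(c); p=proj(m,st()[:3,3])[0].astype(int); print(p)
  x,y=p; cv2.imwrite('pics/c_'+c+'.png',cv2.resize(i[max(y-70,0):y+50,x-80:x+80],None,fx=5,fy=5,interpolation=cv2.INTER_CUBIC))
"
```

```text
[ 0.48903776 -0.16477349  0.014     ]
[298 187]
[338 200]
```

View pics/c_scene.png

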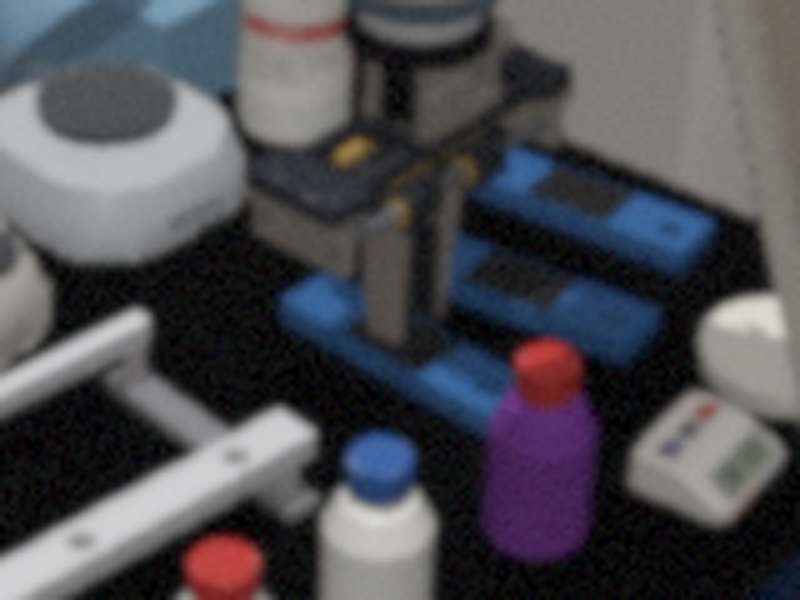

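View pics/w4.png

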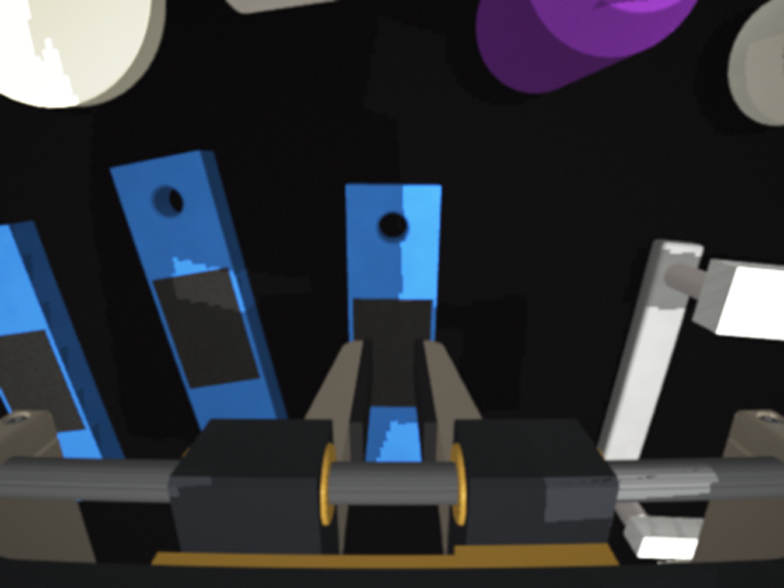

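Request:
jog_arm(travel=[[0,0,0],[0,0,0],[0,0,0],[0,0,0.02],[0,0,0.04],[0,0,0.06],[0,0,0.08],[0,0,0.08]], angular=[[0,0,0],[0,0,0],[0,0,0],[0,0,0],[0,0,0],[0,0,0],[0,0,0],[0,0,0]], hand=[0.6,0.6,0.6,0.6,0.6,0.6,0.6,0.6])

```text
time_s: 7.35
position: [0.5459, -0.1685, -0.0004]
ee_rot: [-0.086, -3.14, -0.0]
contact_force: [-0.4, 0.0, 0.7]
opening: 0.0551
finger_force: 0.0
```

```bash
python3 -c "
from h import *
i,m=shot('scene'); p=proj(m,st()[:3,3])[0].astype(int); print(p, bot.read_state()['contact_force'],bot.read_state()['opening'])
T=st();L=[(x,s*.0275,z) for x in(.01,-.01) for s in(1,-1) for z in(0,-.02)]
x,y=p
for l in L: print(l,(proj(m,(T@np.r_[l,1])[:3])[0]-[x-60,y-60]+.5)*7)
cv2.imwrite('pics/c2.png',cv2.resize(i[y-60:y+25,x-60:x+54],None,fx=7,fy=7,interpolation=cv2.INTER_CUBIC))
"
```

```text
[298 188] [-0.30798019 -0.14009221  0.01684046] 0.05539246209831556
(0.01, 0.0275, 0) [397.76129747 471.95820979]
(0.01, 0.0275, -0.02) [399.32300957 430.32739462]
(0.01, -0.0275, 0) [490.3723573 409.565326 ]
(0.01, -0.0275, -0.02) [492.76376508 368.32488919]
(-0.01, 0.0275, 0) [358.89820223 450.10723356]
(-0.01, 0.0275, -0.02) [360.07687698 408.59296944]
(-0.01, -0.0275, 0) [451.70633846 388.68428478]
(-0.01, -0.0275, -0.02) [453.71935    347.56376451]
```

View pics/c2.png

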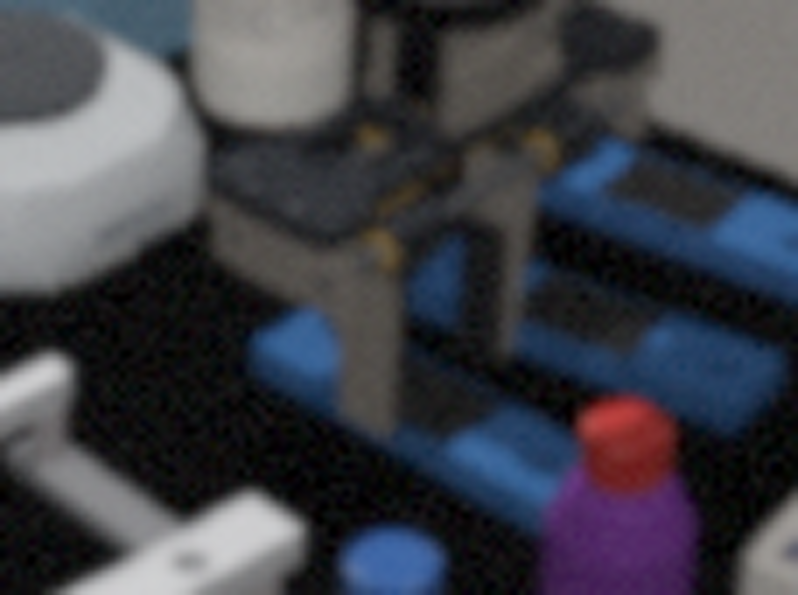

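Request:
jog_arm(travel=[[0,0,0.05],[0,0,0.1],[0,0,0.15],[0,0,0.2],[0,0,0.24],[0,0,0.28],[0,0,0.28]], angular=[[0,0,0],[0,0,0],[0,0,0],[0,0,0],[0,0,0],[0,0,0],[0,0,0]], hand=[0.6,0.6,0.6,0.6,0.6,0.6,0.6])

```text
time_s: 8.1
position: [0.5458, -0.1684, -0.0145]
ee_rot: [-0.086, -3.14, -0.0]
contact_force: [-0.7, -0.4, 0.2]
opening: 0.0553
finger_force: 0.0
```

Request:
jog_arm(travel=[[0,0,0],[0,0,0],[0,0,0],[0,0,0],[0,0,0],[0,0,0]], angular=[[0,0,0],[0,0,0],[0,0,0],[0,0,0],[0,0,0],[0,0,0]], hand=[0.2,0.2,0.2,0.2,0.2,0.2], newtons=30)

```text
time_s: 8.7
position: [0.5461, -0.1685, -0.0141]
ee_rot: [0.086, 3.14, -0.0]
contact_force: [0.6, 0.5, -0.4]
opening: 0.0397
finger_force: 30.0
```

```bash
python3 -c "
from h import *
T=st();print(T[:3,3]);im,M=shot('wrist')
print([ (a['hole'],a['yaw'],a['len']) for a in arms(im,M)])
h0=O+.095*np.array([np.sin(np.radians(8.2)),np.cos(np.radians(8.2))]);print(h0)
armgo(h0,YS,[.15,.0385])
"
```

```text
[ 0.54608202 -0.1685203  -0.01412725]
[(array([ 0.49568202, -0.15158856]), np.float64(-17.305482633348515), np.float64(0.054599245962360286)), (array([ 0.47262982, -0.25606762]), np.float64(2.4000027576782954), np.float64(0.058336214950659625))]
[0.55044975 0.18642874]
travel [-0.834  6.993 -3.283] angular [-1.00e-03  1.00e-03  1.01e+00]
travel [-0.833  6.993 -1.053] angular [-1.00e-03  1.00e-03  1.01e+00]
```

Request:
jog_arm(travel=[[0,0,-0.3],[0,0,-1],[0,0,-2],[0,0,-3],[-0.83,1.5,-3.3],[-0.83,2.5,-3.3],[-0.83,3.5,-3.3],[-0.83,4.5,-3.3],[-0.83,5.5,-3.3],[-0.83,6.4,-3.3],[-0.83,7,-3.3],[-0.83,7,-2.5],[-0.83,7,-2],[-0.83,7,-1.8],[-0.83,7,-1.8],[-0.83,7,-1.8]], angular=[[0,0,0],[0,0,0],[0,0,0],[0,0,0],[0,0,1],[0,0,1],[0,0,1],[0,0,1],[0,0,1],[0,0,1],[0,0,1],[0,0,1],[0,0,1],[0,0,1],[0,0,1],[0,0,1]], hand=[0.2,0.2,0.2,0.2,0.2,0.2,0.2,0.2,0.2,0.2,0.2,0.2,0.2,0.2,0.2,0.2])

```text
time_s: 10.35
position: [0.6074, 0.1784, 0.0771]
ee_rot: [0.224, 3.132, 0.001]
contact_force: [1.2, -0.2, -0.8]
opening: 0.0394
finger_force: 30.0
```

```bash
cat >> h.py <<'E'
def inhand(im,M,T,ztop=.0281):
    """hole of the held arm in tool xy (mm), expected about (57,0): dark blob in blue near expected px"""
    p=proj(M,(T@np.r_[.057,0,-ztop,1])[:3])[0]
    x,y=p.astype(int);r=22;k=6
    w=cv2.resize(im[y-r:y+r+1,x-r:x+r+1],None,fx=k,fy=k,interpolation=cv2.INTER_CUBIC)
    m=255-cv2.inRange(cv2.cvtColor(w,cv2.COLOR_BGR2HSV),(100,110,50),(125,255,255))
    cs=[c for c in cv2.findContours(m,cv2.RETR_EXTERNAL,cv2.CHAIN_APPROX_NONE)[0] if cv2.contourArea(c)>60*k*k/2 and cv2.contourArea(c)<900*k*k]
    c=min(cs,key=lambda c:np.linalg.norm(cen(c)-k*r)); q=(cv2.minEnclosingCircle(c)[0]+np.array([.5,.5]))/k-.5+[x-r,y-r]
    q2=(cen(c)+.5)/k-.5+[x-r,y-r]
    out=[]
    for u in(q,q2):
        P=at(M,u,T[2,3]+ztop); out.append((np.linalg.inv(T)@np.r_[P,1])[:3]*1000)
    return p,q,q2,cv2.contourArea(c)/k/k,out
E
python3 -c "
from h import *
T=st();im,M=shot('wrist','w5')
print(T[:3,3]);print(inhand(im,M,T))
"
```

```text
[0.60741374 0.17842404 0.07714622]
(array([278.76718306, 166.31273415]), array([280.81457774, 164.25772603]), array([280.98177805, 164.92056813]), 349.0694444444444, [array([ 58.13151448,   1.11617559, -28.16568483]), array([ 57.77004686,   1.20723696, -28.16522605])])
```

View pics/w5.png

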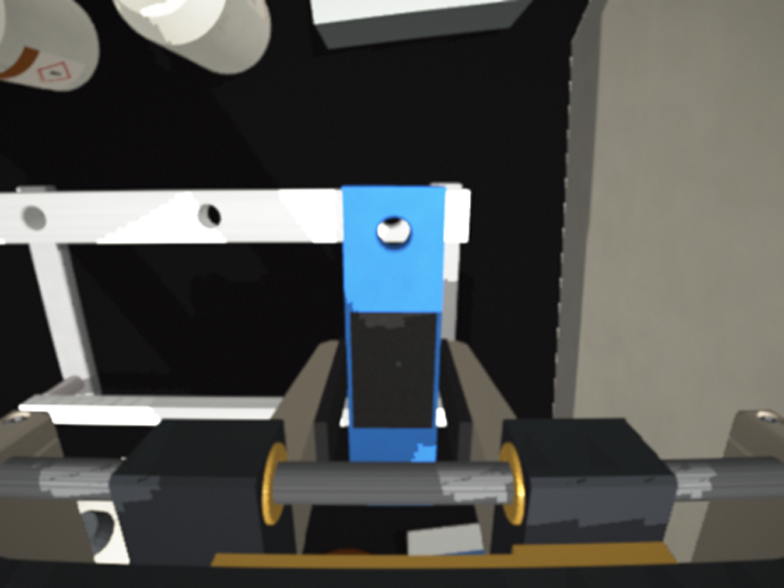

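```bash
python3 -c "
from h import *
T=st();im,M=shot('wrist')
for p in [(149,154),(25,154)]:
    q,a=dark(im,p,11); print(q,a,at(M,q,.05))
d=np.array([np.sin(np.radians(8.2)),np.cos(np.radians(8.2))])
print(O,O-.095*d)
h0=O+.095*d
print('hole now',(T@np.r_[.0580,.0011,-.0281,1])[:3],'want',h0)
"
```

```text
[151.96978063 152.62403651] 102.70833333333333 [0.53673716 0.09548069 0.05      ]
[ 23.94255372 154.69192112] 218.33333333333334 [ 0.52347962 -0.00065646  0.05      ]
[0.5369 0.0924] [ 0.52335025 -0.00162874]
hole now [0.55050315 0.18782891 0.10549851] want [0.55044975 0.18642874]
```

Request:
jog_arm(travel=[[0,-0.02,0.2],[0,-0.02,0.4],[0,-0.02,0.55],[0,-0.02,0.65],[0,-0.02,0.73],[0,-0.02,0.78],[0,-0.02,0.81],[0,-0.02,0.82],[0,-0.02,0.82],[0,-0.02,0.82],[0,-0.02,0.82],[0,-0.02,0.82],[0,-0.02,0.7],[0,-0.02,0.2],[0,-0.02,-0.5],[0,-0.02,-1.2],[0,-0.02,-1.2],[0,-0.02,-1.2]], angular=[[0,0,0],[0,0,0],[0,0,0],[0,0,0],[0,0,0],[0,0,0],[0,0,0],[0,0,0],[0,0,0],[0,0,0],[0,0,0],[0,0,0],[0,0,0],[0,0,0],[0,0,0],[0,0,0],[0,0,0],[0,0,0]], hand=[0.2,0.2,0.2,0.2,0.2,0.2,0.2,0.2,0.2,0.55,0.55,0.55,0.55,0.55,0.55,0.55,0.55,0.55])

```text
time_s: 12.25
position: [0.6071, 0.1779, 0.1369]
ee_rot: [0.223, 3.132, 0.001]
contact_force: [-0.0, 0.2, -0.7]
opening: 0.0505
finger_force: 0.0
```

```bash
python3 -c "
from h import *
T=st();im,M=shot('wrist','w6')
for a in arms(im,M,.064,1): print(a)
d=np.array([np.sin(np.radians(8.2)),np.cos(np.radians(8.2))])
for i in(1,0,-1):
  p=proj(M,np.r_[O+.095*i*d,.05])[0]; print(p*1.4)
  try: q,a=dark(im,p,11); print(q*1.4,a,at(M,q,.05))
  except Exception: pass
"
```

```text
arm cand [321.03771788 376.8681906 ] 2108.375 []
arm cand [279.98939914 202.62592124] 6860.6875 [2069.53125, 139.0]
arm cand [14.83372422 22.06916534] 1219.1875 []
{'hole': array([0.55043136, 0.18752231]), 'pad': array([0.60891995, 0.17829169]), 'yaw': np.float64(-8.96840162099885), 'len': np.float64(0.059212495936620424), 'px': array([281.2748801 , 147.90647482]), 'padpx': array([280.34892286, 212.82434755]), 'mid': array([0.60696704, 0.17852716]), 'wh': (42.28592300415039, 152.62692260742188)}
[391.52724022 204.72917211]
[391.35934262 204.63628555] 124.95833333333333 [0.55037502 0.18632882 0.05      ]
[246.49639924 205.05827843]
[247.36319212 205.04128948] 145.34722222222223 [0.53697364 0.09296849 0.05      ]
[105.10425193 206.161149  ]
[106.30872811 206.1228108 ] 150.5 [ 0.52345227 -0.0008044   0.05      ]
```

View pics/w6.png

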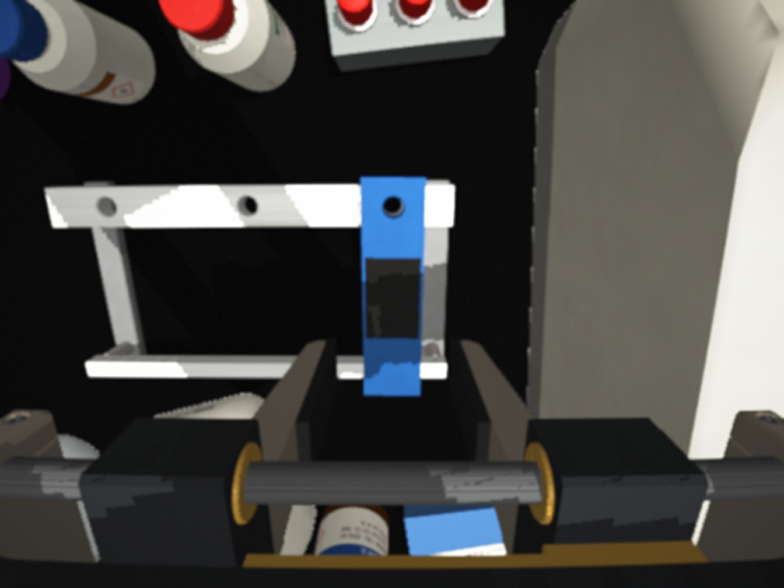

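```bash
sed -i 's/^O=.*/O=np.array([.5370,.0928]); YS=-8.2/' h.py; python3 -c "
from h import *
go([.436,.1815,.16],90)"
```

```text
travel [ 3.382 -0.406 -0.487] angular [-1.000e-03 -0.000e+00  1.637e+01]
```

Request:
jog_arm(travel=[[0.5,0,-0.48],[1.3,-0.1,-0.48],[2,-0.2,-0.48],[2.7,-0.3,-0.48],[3.38,-0.41,-0.48],[3.38,-0.41,-0.48],[3.38,-0.41,-0.48],[3.38,-0.41,-0.48],[3.38,-0.41,-0.48],[3.38,-0.41,-0.48],[3.38,-0.41,-0.48],[3.38,-0.41,-0.48],[3.38,-0.41,-0.48]], angular=[[0,0,1.7],[0,0,3.4],[0,0,5],[0,0,6.8],[0,0,8.5],[0,0,10.2],[0,0,12],[0,0,13.6],[0,0,15.2],[0,0,16.4],[0,0,16.4],[0,0,16.4],[0,0,16.4]], hand=[0.45,0.45,0.45,0.45,0.45,0.45,0.45,0.45,0.45,0.45,0.45,0.45,0.45])

```text
time_s: 13.6
position: [0.436, 0.1812, 0.1593]
ee_rot: [-2.221, -2.221, 0.001]
contact_force: [-0.3, -0.4, 1.1]
opening: 0.0414
finger_force: 0.0
```

```bash
python3 -c "
from h import *
T=st();im,M=shot('wrist','w7')
print(T[:3,3])
for q,a in red(im): print(q,a,at(M,q,.075),at(M,q,.065))
for r in cams.mark_of('wrist','pin0'): print(r['p'],r['centre'],at(M,r['centre'],.045))
"
```

```text
[0.43602648 0.18123464 0.15932495]
[279.51 289.03] 895.15625 [0.43583834 0.09333543 0.075     ] [0.43579928 0.08709364 0.065     ]
[278.86 205.74] 351.03125 [0.4353438  0.18447594 0.075     ] [0.43528675 0.18155008 0.065     ]
[280.05 171.38] 325.1875 [0.4365129  0.21765659 0.075     ] [0.43649838 0.21593794 0.065     ]
[281.26 135.39] 326.375 [0.43762501 0.25019153 0.075     ] [0.43765095 0.24965659 0.065     ]
0.83 [210.5, 198.9] [0.36285058 0.18327971 0.045     ]
0.67 [278.4, 169.4] [0.43477806 0.21454904 0.045     ]
0.64 [278.4, 133.2] [0.43486393 0.25071048 0.045     ]
0.62 [276.2, 198.6] [0.43238016 0.1835533  0.045     ]
```

View pics/w7.png

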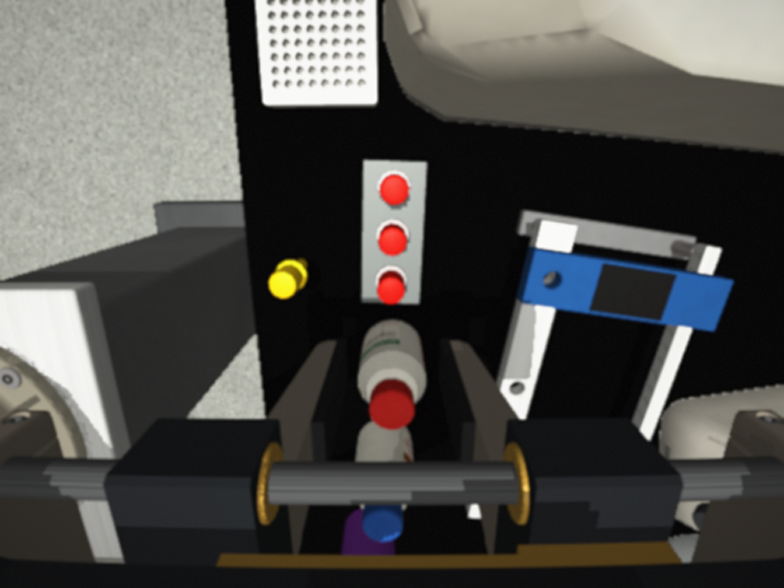

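Request:
jog_arm(travel=[[0,-0.01,0.8],[0,-0.01,1.4],[0,-0.01,1.8],[0,-0.01,2.1],[0,-0.01,2.3],[0,-0.01,2.4],[0,-0.01,2.46],[0,-0.01,2.46],[0,-0.01,2.46],[0,-0.01,2.46],[0,-0.01,2.46],[0,-0.01,2.46],[0,-0.01,2.46]], angular=[[0,0,0],[0,0,0],[0,0,0],[0,0,0],[0,0,0],[0,0,0],[0,0,0],[0,0,0],[0,0,0],[0,0,0],[0,0,0],[0,0,0],[0,0,0]], hand=[0.45,0.45,0.45,0.45,0.45,0.45,0.45,0.45,0.1,0.1,0.1,0.1,0.1], newtons=30)

```text
time_s: 15.0
position: [0.4358, 0.1815, 0.0372]
ee_rot: [-2.224, -2.218, -0.0]
contact_force: [-2.5, -0.1, 6.8]
opening: 0.0189
finger_force: 30.0
```

```bash
python3 -c "
from h import *
go([.5504,.1864,.12],90);go([.5504,.1864,.108],90)
i=cv2.imread('pics/w7.png')
"
```

```text
travel [ 0.105  2.292 -1.657] angular [ 0.001 -0.002 -0.031]
travel [ 0.105  2.292 -1.417] angular [ 0.001 -0.002 -0.031]
```

Request:
jog_arm(travel=[[0,0,-0.4],[0,0,-0.9],[0,0,-1.4],[0,0,-1.66],[0.1,0.6,-1.66],[0.1,1.3,-1.66],[0.1,1.9,-1.66],[0.1,2.29,-1.6],[0.1,2.29,-1.42],[0.1,2.29,-1.42],[0.1,2.29,-1.42]], angular=[[0,0,0],[0,0,0],[0,0,0],[0,0,0],[0,0,0],[0,0,0],[0,0,0],[0,0,0],[0,0,0],[0,0,0],[0,0,0]], hand=[0.1,0.1,0.1,0.1,0.1,0.1,0.1,0.1,0.1,0.1,0.1])

```text
time_s: 16.1
position: [0.5487, 0.1858, 0.1071]
ee_rot: [-2.223, -2.218, 0.003]
contact_force: [-0.6, 0.5, -0.5]
opening: 0.0186
finger_force: 30.0
```

```bash
python3 -c "
from h import *
T=st();im,M=shot('wrist')
print(T[:3,3])
tip=(T@np.r_[0,0,.032,1])[:3];p=proj(M,tip)[0];h=proj(M,[.5504,.1868,.064])[0];print(p,h)
x,y=p.astype(int);x0,y0=x-57,y-50
print('in crop',(p-[x0,y0])*7,(h-[x0,y0])*7)
cv2.imwrite('pics/p1.png',cv2.resize(im[y0:y0+84,x0:x0+114],None,fx=7,fy=7,interpolation=cv2.INTER_CUBIC))
"
```

```text
[0.54870514 0.18579489 0.10710668]
[279.35788618 228.16786636] [281.54185545 222.27633345]
in crop [401.50520324 351.17506451] [416.79298813 309.93433418]
```

View pics/p1.png

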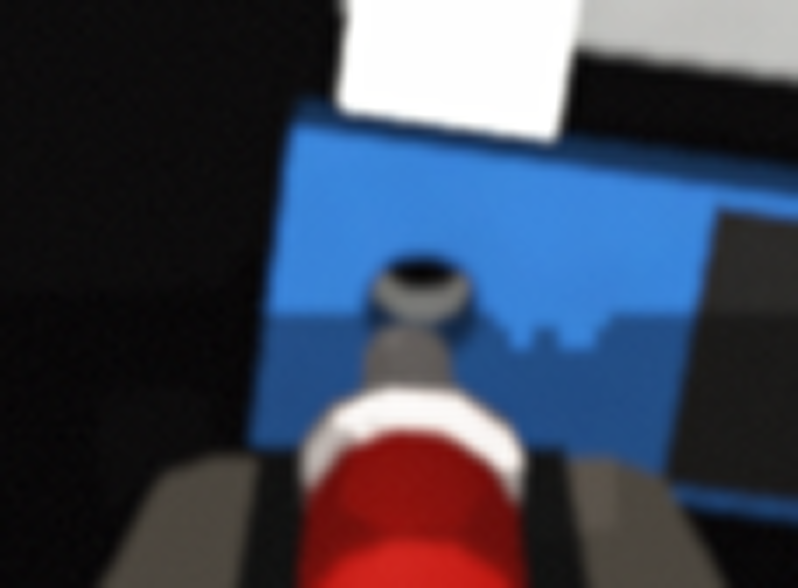

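Request:
jog_arm(travel=[[0.03,0.04,0],[0.03,0.04,0],[0.03,0.04,0.1],[0.03,0.04,0.18],[0.03,0.04,0.24],[0.03,0.04,0.3],[0.03,0.04,0.36],[0.03,0.04,0.42],[0.03,0.04,0.48],[0.03,0.04,0.5]], angular=[[0,0,0],[0,0,0],[0,0,0],[0,0,0],[0,0,0],[0,0,0],[0,0,0],[0,0,0],[0,0,0],[0,0,0]], hand=[0.1,0.1,0.1,0.1,0.1,0.1,0.1,0.1,0.1,0.1])

```text
time_s: 17.15
position: [0.5521, 0.1875, 0.0824]
ee_rot: [-2.224, -2.218, 0.001]
contact_force: [-0.3, -0.5, 0.6]
opening: 0.0193
finger_force: 30.0
```

Request:
jog_arm(travel=[[0,-0.025,0],[0,-0.025,0],[0,-0.025,0],[0,-0.025,0.1],[0,-0.025,0.2],[0,-0.025,0.3]], angular=[[0,0,0],[0,0,0],[0,0,0],[0,0,0],[0,0,0],[0,0,0]], hand=[0.1,0.1,0.1,0.1,0.1,0.1])

```text
time_s: 17.75
position: [0.5509, 0.1874, 0.0672]
ee_rot: [-2.224, -2.218, 0.001]
contact_force: [-0.5, -0.2, 0.1]
opening: 0.0188
finger_force: 30.0
```

Request:
jog_arm(travel=[[0,0,0.1],[0,0,0.16],[0,0,0.2],[0,0,0.22],[0,0,0.24],[0,0,0.24]], angular=[[0,0,0],[0,0,0],[0,0,0],[0,0,0],[0,0,0],[0,0,0]], hand=[0.1,0.1,0.1,0.1,0.1,0.1])

```text
time_s: 18.35
position: [0.551, 0.1875, 0.0562]
ee_rot: [-2.224, -2.219, 0.0]
contact_force: [-2.0, -2.1, 4.1]
opening: 0.0191
finger_force: 30.0
```

Request:
jog_arm(travel=[[0,0,0.23],[0,0,0.23],[0,0,0.2],[0,0,-0.5],[0,0,-1.4],[0,0,-2.4],[-0.5,-0.1,-2.9],[-1.4,-0.1,-2.9],[-2.3,-0.2,-2.9],[-3.2,-0.2,-2.9],[-4.1,-0.3,-2.9],[-5,-0.4,-2.9],[-5.9,-0.5,-2.9],[-6.8,-0.6,-2.9],[-7.7,-0.6,-2.9],[-8.75,-0.6,-2.9],[-8.75,-0.6,-2.9],[-8.75,-0.6,-2.9],[-8.75,-0.6,-2.9]], angular=[[0,0,0],[0,0,0],[0,0,0],[0,0,0],[0,0,0],[0,0,0],[0,0,-1.7],[0,0,-3.4],[0,0,-5.1],[0,0,-6.8],[0,0,-8.5],[0,0,-10.2],[0,0,-11.9],[0,0,-13.6],[0,0,-15.3],[0,0,-17],[0,0,-18],[0,0,-18],[0,0,-18]], hand=[0.45,0.45,0.45,0.45,0.45,0.45,0.45,0.6,0.6,0.6,0.6,0.6,0.6,0.6,0.6,0.6,0.6,0.6,0.6])

```text
time_s: 20.25
position: [0.5197, -0.2494, 0.2006]
ee_rot: [-0.01, -3.141, -0.001]
contact_force: [-0.5, 1.0, 1.4]
opening: 0.0553
finger_force: 0.0
```

```bash
python3 -c "
from h import *
T=st();im,M=shot('wrist');print(T[:3,3])
for a in arms(im,M): print(a)
A=min(arms(im,M),key=lambda a:abs(a['hole'][1]+.255)); armgo(A['hole'],A['yaw'],[.06,-.0145])
it,Mt=shot('scene')
for n in('pin0','arm0','rail_hole_0'):
  for r in cams.mark_of('scene',n): print(n,round(r['p'],2),np.round(r['centre'],1),np.round(at(Mt,r['centre'],dict(p=.064,a=.05,r=.05)[n[0]]),4))
"
```

```text
[ 0.51967982 -0.24935519  0.20060472]
{'hole': array([ 0.49658993, -0.35196156]), 'pad': array([ 0.55661484, -0.34832302]), 'yaw': np.float64(3.4688640891047235), 'len': np.float64(0.060135090624749005), 'px': array([198.97272246, 167.62650071]), 'padpx': array([205.56931302, 212.65971131]), 'mid': array([ 0.55388525, -0.34774802]), 'wh': (153.57427978515625, 45.28731918334961)}
{'hole': array([ 0.47255764, -0.26043401]), 'pad': array([ 0.53223061, -0.25361415]), 'yaw': np.float64(6.51988192969372), 'len': np.float64(0.060061415342949995), 'px': array([270.70975564, 147.75522291]), 'padpx': array([276.70819722, 194.28053035]), 'mid': array([ 0.5300072 , -0.25394478]), 'wh': (153.9431915283203, 43.73024368286133)}
travel [-0.189 -0.102  2.814] angular [ 0.007 -0.004 -1.372]
travel [-0.189 -0.103  4.304] angular [ 0.007 -0.004 -1.372]
pin0 0.58 [216.7 287.2] [0.4199 0.2631 0.064 ]
pin0 0.58 [268.6 288.4] [0.3384 0.1986 0.064 ]
pin0 0.44 [201.4 237.4] [0.5501 0.1811 0.064 ]
arm0 0.73 [202.4 242.2] [0.5489 0.1809 0.05  ]
arm0 0.72 [341.7 183.7] [ 0.434  -0.2056  0.05  ]
arm0 0.62 [359.2 208.5] [ 0.3442 -0.1487  0.05  ]
arm0 0.56 [351.4 168.2] [ 0.4536 -0.2815  0.05  ]
rail_hole_0 0.9 [201.7 243.4] [0.5472 0.1847 0.05  ]
rail_hole_0 0.78 [233.9 224.7] [0.536  0.0921 0.05  ]
rail_hole_0 0.72 [263.1 213.5] [0.5107 0.0172 0.05  ]
```

Request:
jog_arm(travel=[[-0.19,-0.1,1],[-0.19,-0.1,2],[-0.19,-0.1,2.8],[-0.19,-0.1,3.3],[-0.19,-0.1,3.7],[-0.19,-0.1,4],[-0.19,-0.1,4.2],[-0.19,-0.1,4.3],[-0.19,-0.1,4.3],[-0.19,-0.1,4.3],[-0.19,-0.1,4.3],[-0.19,-0.1,4.3],[-0.19,-0.1,4.3],[-0.19,-0.1,4.3],[-0.19,-0.1,4.1],[-0.19,-0.1,3.4],[-0.19,-0.1,2.4],[-0.19,-0.1,1.4],[-0.19,-0.1,1],[-0.19,-0.1,1]], angular=[[0,0,-1.37],[0,0,-1.37],[0,0,-1.37],[0,0,-1.37],[0,0,-1.37],[0,0,-1.37],[0,0,-1.37],[0,0,-1.37],[0,0,-1.37],[0,0,-1.37],[0,0,-1.37],[0,0,-1.37],[0,0,-1.37],[0,0,-1.37],[0,0,-1.37],[0,0,-1.37],[0,0,-1.37],[0,0,-1.37],[0,0,-1.37],[0,0,-1.37]], hand=[0.6,0.6,0.6,0.6,0.6,0.6,0.6,0.6,0.6,0.2,0.2,0.2,0.2,0.2,0.2,0.2,0.2,0.2,0.2,0.2], newtons=30)

```text
time_s: 22.5
position: [0.5314, -0.2559, 0.1549]
ee_rot: [-0.183, 3.131, -0.005]
contact_force: [-0.0, -0.5, -2.4]
opening: 0.0398
finger_force: 30.0
```

```bash
python3 -c "
from h import *
armgo(O,YS,[.15,.078])
"
```

```text
travel [-2.026  6.62   0.086] angular [-0.032  0.068  2.98 ]
travel [-2.018  6.625  1.526] angular [-0.032  0.068  2.98 ]
```

Request:
jog_arm(travel=[[-0.3,0.8,0],[-0.6,1.7,0],[-0.9,2.6,0],[-1.2,3.5,0],[-1.5,4.4,0],[-1.7,5.3,0],[-1.9,6,0],[-2.02,6.62,0],[-2.02,6.62,0.6],[-2.02,6.62,1.2],[-2.02,6.62,1.53],[-2.02,6.62,1.53],[-2.02,6.62,1.53],[-2.02,6.62,1.53],[-2.02,6.62,1.53]], angular=[[0,0,0.5],[0,0,1],[0,0,1.5],[0,0,2],[0,0,2.5],[0,0,2.98],[0,0,2.98],[0,0,2.98],[0,0,2.98],[0,0,2.98],[0,0,2.98],[0,0,2.98],[0,0,2.98],[0,0,2.98],[0,0,2.98]], hand=[0.2,0.2,0.2,0.2,0.2,0.2,0.2,0.2,0.2,0.2,0.2,0.2,0.2,0.2,0.2])

```text
time_s: 24.0
position: [0.5918, 0.0856, 0.0753]
ee_rot: [0.225, 3.132, 0.001]
contact_force: [-0.3, -0.5, -1.2]
opening: 0.0397
finger_force: 30.0
```

```bash
python3 -c "
from h import *
T=st();im,M=shot('wrist');print(T[:3,3],T[:3,:3].round(3).tolist())
r=inhand(im,M,T);print(r)
for o in r[4]: print((T@np.r_[o/1000,1])[:3],'want',O)
p=proj(M,np.r_[O-.095*np.array([.1426,.9898]),.05])[0];q,a=dark(im,p,11);print(p,q,a,at(M,q,.05))
armgo(O,YS,[.0367])
"
```

```text
[0.59184847 0.08562078 0.07529269] [[-0.99, 0.143, 0.002], [0.143, 0.99, 0.0], [-0.002, 0.0, -1.0]]
(array([278.76653614, 166.31277146]), array([280.66666667, 163.33333333]), array([280.96729169, 163.98138271]), 350.2361111111111, [array([ 58.63873939,   1.0360238 , -28.19277128]), array([ 58.28594969,   1.199496  , -28.19213459])])
[0.53391271 0.09501468 0.10339269] want [0.537  0.0928]
[0.53428523 0.09512609 0.10339269] want [0.537  0.0928]
[146.61824343 157.52081946] [149.78341156 156.51972239] 92.72222222222223 [0.52309879 0.00125179 0.05      ]
travel [-0.034 -0.015  0.771] angular [ 0.005  0.018 -0.001]
```

Request:
jog_arm(travel=[[-0.063,-0.031,0],[-0.063,-0.031,0.2],[-0.063,-0.031,0.4],[-0.063,-0.031,0.55],[-0.063,-0.031,0.65],[-0.063,-0.031,0.71],[-0.063,-0.031,0.75],[-0.063,-0.031,0.78],[-0.063,-0.031,0.78],[-0.063,-0.031,0.78],[-0.063,-0.031,0.78],[-0.063,-0.031,0.78],[-0.063,-0.031,0.78],[-0.063,-0.031,0.66],[-0.063,-0.031,0.2],[-0.063,-0.031,-0.5],[-0.063,-0.031,-1.2],[-0.063,-0.031,-1.2],[-0.063,-0.031,-1.2],[-0.063,-0.031,-1.2]], angular=[[0,0,0],[0,0,0],[0,0,0],[0,0,0],[0,0,0],[0,0,0],[0,0,0],[0,0,0],[0,0,0],[0,0,0],[0,0,0],[0,0,0],[0,0,0],[0,0,0],[0,0,0],[0,0,0],[0,0,0],[0,0,0],[0,0,0],[0,0,0]], hand=[0.2,0.2,0.2,0.2,0.2,0.2,0.2,0.2,0.2,0.2,0.55,0.55,0.55,0.55,0.55,0.55,0.55,0.55,0.55,0.55])

```text
time_s: 26.05
position: [0.5932, 0.0836, 0.1333]
ee_rot: [-0.225, -3.132, 0.0]
contact_force: [-0.0, 0.2, -1.1]
opening: 0.0503
finger_force: 0.0
```

```bash
python3 -c "
from h import *
T=st();im,M=shot('wrist');print(T[:3,3])
for a in arms(im,M,.064,1): print(a)
d=np.array([np.sin(np.radians(8.2)),np.cos(np.radians(8.2))])
p=proj(M,np.r_[O-.095*d,.05])[0]; q,a=dark(im,p,11); print(q,a,at(M,q,.05),'->h1',at(M,q,.05)[:2]+.095*d)
go([.4370,.2155,.16],90)
"
```

```text
[0.5931846  0.08355197 0.1332791 ]
arm cand [281.02984418 204.4137012 ] 7173.71875 [2120.0, 136.71875]
arm cand [376.1706447  203.84619842] 6201.375 [2081.28125]
arm cand [133.14927721  17.25787797] 1726.53125 []
{'hole': array([0.53718318, 0.09332896]), 'pad': array([0.59546023, 0.08442465]), 'yaw': np.float64(-8.687194845599182), 'len': np.float64(0.05895337629757653), 'px': array([281.61028571, 149.3516381 ]), 'padpx': array([281.02986807, 214.70045696]), 'mid': array([0.59364893, 0.08472386]), 'wh': (42.66094207763672, 153.10609436035156)}
[176.93195961 147.18674445] 108.125 [ 5.23196011e-01 -1.51571426e-04  5.00000000e-02] ->h1 [0.53674576 0.09387717]
travel [ 3.466  2.167 -0.535] angular [-2.400e-02 -1.500e-02  1.636e+01]
```

Request:
jog_arm(travel=[[0.5,0.3,-0.54],[1.2,0.7,-0.54],[1.9,1.1,-0.54],[2.6,1.6,-0.54],[3.1,1.9,-0.54],[3.47,2.17,-0.54],[3.47,2.17,-0.54],[3.47,2.17,-0.54],[3.47,2.17,-0.54],[3.47,2.17,-0.54],[3.47,2.17,-0.54],[3.47,2.17,-0.54],[3.47,2.17,-0.54]], angular=[[0,0,1.7],[0,0,3.4],[0,0,5],[0,0,6.8],[0,0,8.5],[0,0,10.2],[0,0,12],[0,0,13.6],[0,0,15.2],[0,0,16.36],[0,0,16.36],[0,0,16.36],[0,0,16.36]], hand=[0.45,0.45,0.45,0.45,0.45,0.45,0.45,0.45,0.45,0.45,0.45,0.45,0.45])

```text
time_s: 27.4
position: [0.4375, 0.2156, 0.1608]
ee_rot: [-2.219, -2.224, 0.001]
contact_force: [-0.1, 0.5, 0.7]
opening: 0.0414
finger_force: 0.0
```

```bash
python3 -c "
from h import *
T=st();im,M=shot('wrist');print(T[:3,3])
for q,a in red(im): print(q,a,at(M,q,.065))
go([.4367,.2155,.0365],90)
"
```

```text
[0.43752065 0.21564805 0.16082379]
[277.6  316.56] 773.1875 [0.43540559 0.08486338 0.065     ]
[393.74 241.12] 441.875 [0.55650849 0.17736365 0.065     ]
[278.45 205.19] 329.4375 [0.43636713 0.2160861  0.065     ]
[279.74 171.65] 322.46875 [0.43760923 0.24982358 0.065     ]
travel [-0.003 -0.017  2.489] angular [-0.007  0.003  0.02 ]
```

Request:
jog_arm(travel=[[0,-0.016,0.8],[0,-0.016,1.4],[0,-0.016,1.8],[0,-0.016,2.1],[0,-0.016,2.3],[0,-0.016,2.42],[0,-0.016,2.48],[0,-0.016,2.48],[0,-0.016,2.48],[0,-0.016,2.48],[0,-0.016,2.48],[0,-0.016,2.48],[0,-0.016,2.48]], angular=[[0,0,0],[0,0,0],[0,0,0],[0,0,0],[0,0,0],[0,0,0],[0,0,0],[0,0,0],[0,0,0],[0,0,0],[0,0,0],[0,0,0],[0,0,0]], hand=[0.45,0.45,0.45,0.45,0.45,0.45,0.45,0.45,0.1,0.1,0.1,0.1,0.1], newtons=30)

```text
time_s: 28.75
position: [0.4369, 0.2159, 0.0376]
ee_rot: [-2.221, -2.221, -0.0]
contact_force: [-3.0, 0.1, 6.1]
opening: 0.0192
finger_force: 30.0
```

```bash
python3 -c "
from h import *
go([.5377,.0934,.14],90);go([.5377,.0934,.105],90)
"
```

```text
travel [-2.449  2.016 -2.048] angular [-0.    -0.002 -0.001]
travel [-2.449  2.016 -1.348] angular [-0.    -0.002 -0.001]
```

Request:
jog_arm(travel=[[0,0,-0.4],[0,0,-0.9],[0,0,-1.5],[0,0,-2.05],[-0.6,0.5,-2.05],[-1.2,1,-2.05],[-1.8,1.5,-2.05],[-2.3,1.9,-2.05],[-2.45,2.02,-2.05],[-2.45,2.02,-1.7],[-2.45,2.02,-1.35],[-2.45,2.02,-1.35],[-2.45,2.02,-1.35],[-2.45,2.02,-1.35],[-2.45,2.02,-1.35]], angular=[[0,0,0],[0,0,0],[0,0,0],[0,0,0],[0,0,0],[0,0,0],[0,0,0],[0,0,0],[0,0,0],[0,0,0],[0,0,0],[0,0,0],[0,0,0],[0,0,0],[0,0,0]], hand=[0.1,0.1,0.1,0.1,0.1,0.1,0.1,0.1,0.1,0.1,0.1,0.1,0.1,0.1,0.1])

```text
time_s: 30.25
position: [0.5385, 0.0937, 0.1057]
ee_rot: [2.22, 2.221, 0.002]
contact_force: [-0.5, 0.1, -1.6]
opening: 0.0193
finger_force: 30.0
```

```bash
python3 -c "
from h import *
go([.5377,.0934,.105],90);go([.5377,.0934,.068],90);go([.5377,.0934,.0565],90)
T=st();print(T[:3,3])
im,M=shot('wrist')
a,b,c,d=[proj(M,p)[0] for p in ([.5372,.0933,.064],(T@np.r_[0,0,.032,1])[:3],[.5392,.0933,.064],[.5372,.0953,.064])]
print(a,b,c,d)
x,y=a.astype(int)
# blue mask row extents of dark hole in upper part
hsv=cv2.cvtColor(im,cv2.COLOR_BGR2HSV);m=cv2.inRange(hsv,(100,110,50),(125,255,255))
for r in range(y-14,y+6): print(r,''.join('#' if v else '.' for v in m[r,x-22:x+22]))
print(x-22)
"
```

```text
travel [-0.005 -0.015  0.013] angular [ 0.016 -0.003  0.004]
travel [-0.005 -0.016  0.753] angular [ 0.016 -0.003  0.004]
travel [-0.005 -0.017  0.983] angular [ 0.016 -0.003  0.004]
[0.53847287 0.09365994 0.10566573]
[277.77799186 224.4640586 ] [279.35628004 228.16562453] [280.20017752 224.46260132] [277.77191475 222.17792362]
210 ..##########################################
211 ..##########################################
212 .###########################################
213 .###########################################
214 .###########################################
215 .###########################################
216 .###########################################
217 .###########################################
218 .###########################################
219 .###################......##################
220 #################............###############
221 #################.............##############
222 ################..............##############
223 ################..............##############
224 #################.............##############
225 ##################............##############
226 ###################...........##############
227 ###################............#############
228 ###################............#############
229 ##################.............#############
255
```

Request:
jog_arm(travel=[[-0.01,-0.02,0],[-0.01,-0.02,0],[-0.01,-0.02,0.2],[-0.01,-0.02,0.3],[-0.01,-0.02,0.4],[-0.01,-0.02,0.48],[-0.01,-0.02,0.55],[-0.01,-0.02,0.62],[-0.01,-0.02,0.68],[-0.01,-0.02,0.74]], angular=[[0,0,0],[0,0,0],[0,0,0],[0,0,0],[0,0,0],[0,0,0],[0,0,0],[0,0,0],[0,0,0],[0,0,0]], hand=[0.1,0.1,0.1,0.1,0.1,0.1,0.1,0.1,0.1,0.1])

```text
time_s: 31.3
position: [0.5371, 0.0928, 0.0676]
ee_rot: [2.221, 2.221, 0.0]
contact_force: [0.2, -1.0, -1.2]
opening: 0.0189
finger_force: 30.0
```

Request:
jog_arm(travel=[[0,0,0.1],[0,0,0.16],[0,0,0.2],[0,0,0.22],[0,0,0.24],[0,0,0.24]], angular=[[0,0,0],[0,0,0],[0,0,0],[0,0,0],[0,0,0],[0,0,0]], hand=[0.1,0.1,0.1,0.1,0.1,0.1])

```text
time_s: 31.9
position: [0.5369, 0.0928, 0.0566]
ee_rot: [-2.221, -2.221, 0.0]
contact_force: [-3.5, -0.7, 10.1]
opening: 0.0193
finger_force: 30.0
```

Home (10 N at the expected height). Release and go look at the third arm.

Request:
jog_arm(travel=[[0,0,0.23],[0,0,0.23],[0,0,0.2],[0,0,-0.5],[0,0,-1.4],[0,0,-2.4],[-0.5,-0.1,-2.9],[-1.4,-0.1,-2.9],[-2.3,-0.2,-2.9],[-3.2,-0.2,-2.9],[-4.1,-0.3,-2.9],[-5,-0.3,-2.9],[-5.9,-0.3,-2.9],[-6.8,-0.3,-2.9],[-7.7,-0.3,-2.9],[-8.3,-0.3,-2.9],[-8.3,-0.3,-2.9],[-8.3,-0.3,-2.9],[-8.3,-0.3,-2.9]], angular=[[0,0,0],[0,0,0],[0,0,0],[0,0,0],[0,0,0],[0,0,0],[0,0,-1.7],[0,0,-3.4],[0,0,-5.1],[0,0,-6.8],[0,0,-8.5],[0,0,-10.2],[0,0,-11.9],[0,0,-13.6],[0,0,-15.3],[0,0,-17],[0,0,-18],[0,0,-18],[0,0,-18]], hand=[0.45,0.45,0.45,0.45,0.45,0.45,0.45,0.6,0.6,0.6,0.6,0.6,0.6,0.6,0.6,0.6,0.6,0.6,0.6])

```text
time_s: 33.8
position: [0.5218, -0.3219, 0.2007]
ee_rot: [-0.007, -3.141, -0.001]
contact_force: [-0.3, 0.6, 0.1]
opening: 0.0552
finger_force: 0.0
```

```bash
python3 -c "
from h import *
T=st();im,M=shot('wrist');print(T[:3,3])
for a in arms(im,M): print(a)
for q,a in red(im): print(q,a,at(M,q,.085))
A=min(arms(im,M),key=lambda a:abs(a['hole'][1]+.35)); armgo(A['hole'],A['yaw'],[.06,-.0145])
"
```

```text
[ 0.5218108  -0.32186609  0.20070143]
{'hole': array([ 0.4969756 , -0.35292084]), 'pad': array([ 0.55665485, -0.34842893]), 'yaw': np.float64(4.304389835190585), 'len': np.float64(0.05984805063307881), 'px': array([255.305611  , 165.65363717]), 'padpx': array([260.02276531, 210.67956419]), 'mid': array([ 0.55441864, -0.3485408 ]), 'wh': (154.5675811767578, 43.84292984008789)}
[515.66  87.91] 1241.875 [ 0.41024784 -0.08957604  0.085     ]
[375.31  67.14] 46.09375 [ 0.39333683 -0.23046562  0.085     ]
travel [-0.641 -0.54   2.815] angular [ 0.003 -0.002 -0.903]
travel [-0.641 -0.54   4.305] angular [ 0.003 -0.002 -0.903]
```

Request:
jog_arm(travel=[[-0.64,-0.54,1],[-0.64,-0.54,2],[-0.64,-0.54,2.8],[-0.64,-0.54,3.3],[-0.64,-0.54,3.7],[-0.64,-0.54,4],[-0.64,-0.54,4.2],[-0.64,-0.54,4.3],[-0.64,-0.54,4.3],[-0.64,-0.54,4.3],[-0.64,-0.54,4.3],[-0.64,-0.54,4.3],[-0.64,-0.54,4.3],[-0.64,-0.54,4.3],[-0.64,-0.54,4.1],[-0.64,-0.54,3.4],[-0.64,-0.54,2.4],[-0.64,-0.54,1.4],[-0.64,-0.54,1],[-0.64,-0.54,1]], angular=[[0,0,-0.9],[0,0,-0.9],[0,0,-0.9],[0,0,-0.9],[0,0,-0.9],[0,0,-0.9],[0,0,-0.9],[0,0,-0.9],[0,0,-0.9],[0,0,-0.9],[0,0,-0.9],[0,0,-0.9],[0,0,-0.9],[0,0,-0.9],[0,0,-0.9],[0,0,-0.9],[0,0,-0.9],[0,0,-0.9],[0,0,-0.9],[0,0,-0.9]], hand=[0.6,0.6,0.6,0.6,0.6,0.6,0.6,0.6,0.6,0.2,0.2,0.2,0.2,0.2,0.2,0.2,0.2,0.2,0.2,0.2], newtons=30)

```text
time_s: 35.85
position: [0.5558, -0.3505, 0.1552]
ee_rot: [-0.123, 3.134, -0.006]
contact_force: [1.0, 0.1, -2.0]
opening: 0.0393
finger_force: 30.0
```

```bash
python3 -c "
from h import *
h2=O-.095*np.array([.1426,.9898]);print(h2)
armgo(h2,YS,[.15,.078])
"
```

```text
[ 0.523453 -0.001231]
travel [-1.013  6.764  0.081] angular [-0.039  0.066  2.539]
travel [-1.005  6.77   1.521] angular [-0.039  0.066  2.539]
```

Request:
jog_arm(travel=[[-0.2,0.8,0],[-0.4,1.7,0],[-0.6,2.6,0],[-0.7,3.5,0],[-0.8,4.4,0],[-0.9,5.3,0],[-1,6,0],[-1.01,6.77,0],[-1.01,6.77,0.6],[-1.01,6.77,1.2],[-1.01,6.77,1.5],[-1.01,6.77,1.5],[-1.01,6.77,1.5],[-1.01,6.77,1.5],[-1.01,6.77,1.5]], angular=[[0,0,0.5],[0,0,1],[0,0,1.5],[0,0,2],[0,0,2.54],[0,0,2.54],[0,0,2.54],[0,0,2.54],[0,0,2.54],[0,0,2.54],[0,0,2.54],[0,0,2.54],[0,0,2.54],[0,0,2.54],[0,0,2.54]], hand=[0.2,0.2,0.2,0.2,0.2,0.2,0.2,0.2,0.2,0.2,0.2,0.2,0.2,0.2,0.2])

```text
time_s: 37.35
position: [0.5787, -0.008, 0.077]
ee_rot: [0.225, 3.132, 0.0]
contact_force: [-0.1, -0.0, -1.9]
opening: 0.0394
finger_force: 30.0
```

```bash
python3 -c "
from h import *
T=st();im,M=shot('wrist');print(T[:3,3],T[:3,:3].round(3).tolist())
r=inhand(im,M,T);print(r)
h2=O-.095*np.array([.1426,.9898])
for o in r[4]:
  c=(T@np.r_[o/1000,1])[:3]; print(c,'shift tool units',(T[:3,:3].T@np.r_[h2-c[:2]+[0,.0003],0])/.05)
armgo(h2,YS,[.0367])
"
```

```text
[ 0.57866151 -0.00802689  0.07696103] [[-0.99, 0.143, 0.002], [0.143, 0.99, 0.0], [-0.002, 0.0, -1.0]]
(array([278.76620685, 166.31326848]), array([279.84239197, 163.27734629]), array([280.1013943 , 163.99660004]), 353.0138888888889, [array([ 58.67269909,   0.58828095, -28.21365632]), array([ 58.28121214,   0.72879377, -28.21285758])])
[0.52062116 0.00094809 0.10506103] shift tool units [-0.06143013 -0.0290938   0.00011091]
[0.52102872 0.00103116 0.10506103] shift tool units [-5.36003921e-02 -3.19040560e-02  9.49333179e-05]
travel [-0.029 -0.023  0.804] angular [ 0.003  0.021 -0.004]
```

Request:
jog_arm(travel=[[-0.058,-0.022,0],[-0.058,-0.022,0.2],[-0.058,-0.022,0.4],[-0.058,-0.022,0.57],[-0.058,-0.022,0.68],[-0.058,-0.022,0.75],[-0.058,-0.022,0.79],[-0.058,-0.022,0.815],[-0.058,-0.022,0.815],[-0.058,-0.022,0.815],[-0.058,-0.022,0.815],[-0.058,-0.022,0.815],[-0.058,-0.022,0.815],[-0.058,-0.022,0.7],[-0.058,-0.022,0.2],[-0.058,-0.022,-0.5],[-0.058,-0.022,-1.2],[-0.058,-0.022,-1.2],[-0.058,-0.022,-1.2],[-0.058,-0.022,-1.2]], angular=[[0,0,0],[0,0,0],[0,0,0],[0,0,0],[0,0,0],[0,0,0],[0,0,0],[0,0,0],[0,0,0],[0,0,0],[0,0,0],[0,0,0],[0,0,0],[0,0,0],[0,0,0],[0,0,0],[0,0,0],[0,0,0],[0,0,0],[0,0,0]], hand=[0.2,0.2,0.2,0.2,0.2,0.2,0.2,0.2,0.2,0.2,0.55,0.55,0.55,0.55,0.55,0.55,0.55,0.55,0.55,0.55])

```text
time_s: 39.4
position: [0.5796, -0.0093, 0.1348]
ee_rot: [-0.225, -3.132, 0.0]
contact_force: [-0.8, -0.4, -0.8]
opening: 0.0503
finger_force: 0.0
```

```bash
python3 -c "
from h import *
T=st();im,M=shot('wrist');print(T[:3,3])
for a in arms(im,M,.064,1): print(a)
print([(q,a,at(M,q,.085)) for q,a in red(im)])
go([.4380,.2497,.16],90)
"
```

```text
[ 0.57963863 -0.00928795  0.13477879]
arm cand [381.07274274 208.94765046] 6391.53125 [2041.8125]
arm cand [281.09455274 203.85167173] 7012.125 [2098.59375, 141.25]
arm cand [472.25549396 207.00874374] 7175.96875 [1970.875]
arm cand [272.0141065   16.68929732] 1426.09375 []
{'hole': array([5.23165581e-01, 3.42184205e-04]), 'pad': array([ 0.58180557, -0.00848874]), 'yaw': np.float64(-8.564134768731972), 'len': np.float64(0.05930121303160912), 'px': array([281.33519543, 148.66235251]), 'padpx': array([280.91385228, 214.10188246]), 'mid': array([ 0.5799436 , -0.00804672]), 'wh': (42.37421417236328, 153.08026123046875)}
[(array([397.29, 152.98]), 586.125, array([0.53793561, 0.09236613, 0.085     ])), (array([509.2, 151.3]), 822.03125, array([0.5490728 , 0.18413137, 0.085     ])), (array([34.09, 28.37]), 104.34375, array([ 0.40759405, -0.16648619,  0.085     ])), (array([556.61,   6.19]), 75.96875, array([0.44673745, 0.21451971, 0.085     ])), (array([418.53,  11.49]), 1166.09375, array([0.43895358, 0.11183798, 0.085     ])), (array([113.32,  16.68]), 1698.71875, array([ 0.4105261 , -0.10540585,  0.085     ]))]
travel [ 3.539  4.723 -0.504] angular [-0.022 -0.019 16.36 ]
```

Request:
jog_arm(travel=[[0.5,0.6,-0.51],[1.1,1.4,-0.51],[1.7,2.2,-0.51],[2.3,3,-0.51],[2.9,3.8,-0.51],[3.3,4.4,-0.51],[3.54,4.72,-0.51],[3.54,4.72,-0.51],[3.54,4.72,-0.51],[3.54,4.72,-0.51],[3.54,4.72,-0.51],[3.54,4.72,-0.51],[3.54,4.72,-0.51]], angular=[[0,0,1.7],[0,0,3.4],[0,0,5],[0,0,6.8],[0,0,8.5],[0,0,10.2],[0,0,12],[0,0,13.6],[0,0,15.2],[0,0,16.36],[0,0,16.36],[0,0,16.36],[0,0,16.36]], hand=[0.45,0.45,0.45,0.45,0.45,0.45,0.45,0.45,0.45,0.45,0.45,0.45,0.45])

```text
time_s: 40.75
position: [0.4387, 0.2493, 0.1608]
ee_rot: [-2.218, -2.225, 0.001]
contact_force: [0.2, -0.8, -0.7]
opening: 0.0414
finger_force: 0.0
```

```bash
python3 -c "
from h import *
T=st();im,M=shot('wrist');print(T[:3,3])
for q,a in red(im): print(q,a,at(M,q,.065))
go([.4378,.2497,.0365],90)
"
```

```text
[0.43871893 0.24931066 0.16079575]
[388.64 272.25] 444.3125 [0.55648574 0.17482217 0.065     ]
[278.33 204.9 ] 327.59375 [0.43744738 0.25004803 0.065     ]
travel [ 0.008 -0.019  2.489] angular [-0.006  0.004  0.029]
```

Request:
jog_arm(travel=[[0.01,-0.018,0.7],[0.01,-0.018,1.2],[0.01,-0.018,1.6],[0.01,-0.018,1.8],[0.01,-0.018,1.9],[0.01,-0.018,2]], angular=[[0,0,0],[0,0,0],[0,0,0],[0,0,0],[0,0,0],[0,0,0]], hand=[0.45,0.45,0.45,0.45,0.45,0.45])

```text
time_s: 41.4
position: [0.4385, 0.2503, 0.0615]
ee_rot: [2.221, 2.222, 0.001]
contact_force: [0.0, 0.4, 0.4]
opening: 0.0414
finger_force: 0.0
```

Request:
jog_arm(travel=[[0,0,0.15],[0,0,0.3],[0,0,0.42],[0,0,0.48],[0,0,0.48],[0,0,0.48],[0,0,0.48],[0,0,0.48],[0,0,0.48],[0,0,0.48]], angular=[[0,0,0],[0,0,0],[0,0,0],[0,0,0],[0,0,0],[0,0,0],[0,0,0],[0,0,0],[0,0,0],[0,0,0]], hand=[0.45,0.45,0.45,0.45,0.45,0.1,0.1,0.1,0.1,0.1], newtons=30)

```text
time_s: 42.4
position: [0.438, 0.2501, 0.0375]
ee_rot: [-2.221, -2.221, -0.0]
contact_force: [-2.4, 0.5, 3.5]
opening: 0.0191
finger_force: 30.0
```

```bash
python3 -c "
from h import *
go([.5233,-.0008,.14],90);go([.5233,-.0008,.105],90)
"
```

```text
travel [-5.018  1.707 -2.051] angular [-0.001 -0.001 -0.001]
travel [-5.018  1.707 -1.351] angular [-0.001 -0.001 -0.001]
```

Request:
jog_arm(travel=[[0,0,-0.5],[0,0,-1.2],[0,0,-2],[0,0,-2.4],[-0.7,0.5,-2.4],[-1.5,1.2,-2.4],[-2.4,1.7,-2.4],[-3.3,1.7,-2.4],[-4.2,1.7,-2.4],[-4.8,1.7,-2.4],[-5.02,1.7,-2.2],[-5.02,1.7,-1.7],[-5.02,1.7,-1.36],[-5.02,1.7,-1.36],[-5.02,1.7,-1.36],[-5.02,1.7,-1.36]], angular=[[0,0,0],[0,0,0],[0,0,0],[0,0,0],[0,0,0],[0,0,0],[0,0,0],[0,0,0],[0,0,0],[0,0,0],[0,0,0],[0,0,0],[0,0,0],[0,0,0],[0,0,0],[0,0,0]], hand=[0.1,0.1,0.1,0.1,0.1,0.1,0.1,0.1,0.1,0.1,0.1,0.1,0.1,0.1,0.1,0.1])

```text
time_s: 44.0
position: [0.5237, -0.0005, 0.106]
ee_rot: [2.22, 2.222, 0.001]
contact_force: [0.3, 0.7, -0.2]
opening: 0.0193
finger_force: 30.0
```

```bash
python3 -c "
from h import *
go([.5233,-.0008,.068],90)
T=st();print(T[:3,3])
im,M=shot('wrist')
H=[.5233,-.0003]
a,b,c,d=[proj(M,p)[0] for p in ([*H,.064],(T@np.r_[0,0,.032,1])[:3],[H[0]+.002,H[1],.064],[H[0],H[1]+.002,.064])]
print(a,b,c-a,d-a)
x,y=a.astype(int)
hsv=cv2.cvtColor(im,cv2.COLOR_BGR2HSV);m=cv2.inRange(hsv,(100,110,50),(125,255,255))
for r in range(y-10,y+5): print(r,''.join('#' if v else '.' for v in m[r,x-15:x+17]))
print(x-15)
"
```

```text
travel [-0.007 -0.009  0.76 ] angular [ 0.013 -0.001  0.006]
[ 5.23683189e-01 -4.73457410e-04  1.05983724e-01]
[278.86781234 223.71568108] [279.35614313 228.16542228] [ 2.42073846e+00 -8.41189272e-04] [-0.00300013 -2.28644154]
213 ################################
214 ################################
215 ################################
216 ################################
217 ################################
218 #############.......############
219 ##########............##########
220 ##########.............#########
221 #########..............#########
222 #########..............#########
223 ##########.............#########
224 ###########...........##########
225 ############..........##########
226 ############..........##########
227 ###########............#########
263
```

Request:
jog_arm(travel=[[-0.01,-0.01,0],[-0.01,-0.01,0],[-0.01,-0.01,0.2],[-0.01,-0.01,0.3],[-0.01,-0.01,0.4],[-0.01,-0.01,0.48],[-0.01,-0.01,0.55],[-0.01,-0.01,0.62],[-0.01,-0.01,0.68],[-0.01,-0.01,0.74]], angular=[[0,0,0],[0,0,0],[0,0,0],[0,0,0],[0,0,0],[0,0,0],[0,0,0],[0,0,0],[0,0,0],[0,0,0]], hand=[0.1,0.1,0.1,0.1,0.1,0.1,0.1,0.1,0.1,0.1])

```text
time_s: 45.05
position: [0.5226, -0.0014, 0.0681]
ee_rot: [2.221, 2.221, 0.0]
contact_force: [-0.1, -0.8, 1.0]
opening: 0.0191
finger_force: 30.0
```

Request:
jog_arm(travel=[[0,0,0.1],[0,0,0.16],[0,0,0.2],[0,0,0.22],[0,0,0.24],[0,0,0.24]], angular=[[0,0,0],[0,0,0],[0,0,0],[0,0,0],[0,0,0],[0,0,0]], hand=[0.1,0.1,0.1,0.1,0.1,0.1])

```text
time_s: 45.65
position: [0.5226, -0.0014, 0.0565]
ee_rot: [-2.221, -2.221, 0.0]
contact_force: [-0.7, 0.2, 1.3]
opening: 0.019
finger_force: 30.0
```

Request:
jog_arm(travel=[[0,0,0.02],[0,0,0.02],[0,0,0],[0,0,0],[0,0,0],[0,0,-0.5],[0,0,-1.4],[0,0,-2.2],[0.5,-0.5,-2.7],[1,-1,-2.7],[1.5,-1.5,-2.7],[2,-1.75,-2.7],[2.13,-1.75,-2.7],[2.13,-1.75,-2.7],[2.13,-1.75,-2.7],[2.13,-1.75,-2.7]], angular=[[0,0,0],[0,0,0],[0,0,0],[0,0,0],[0,0,0],[0,0,0],[0,0,0],[0,0,0],[0,0,0],[0,0,0],[0,0,0],[0,0,0],[0,0,0],[0,0,0],[0,0,0],[0,0,0]], hand=[0.1,0.1,0.45,0.45,0.45,0.45,0.45,0.8,0.8,0.8,0.8,0.8,0.8,0.8,0.8,0.8])

```text
time_s: 47.25
position: [0.4356, 0.1043, 0.1911]
ee_rot: [2.222, 2.22, -0.001]
contact_force: [0.5, 0.0, -0.2]
opening: 0.0737
finger_force: 0.0
```

```bash
python3 -c "
from h import *
T=st();im,M=shot('wrist');print(T[:3,3]);it,Mt=shot('top');isc,Ms=shot('scene')
for c,MM in(('wrist',M),('top',Mt),('scene',Ms)):
    for n,z in (('bottle0',0),('pin0',.064)):
        for r in cams.mark_of(c,n): print(c,n,round(r['p'],2),np.round(r['centre'],1),np.round(at(MM,r['centre'],z),4))
print([(q,a,at(M,q,.106)) for q,a in red(im)])
c1=cv2.resize(isc[110:310,90:350],(790,600),interpolation=cv2.INTER_CUBIC)
cv2.imwrite('pics/sc_end1.png',c1)
b=proj(Ms,np.array([[.435,.105,0],[.435,.105,.106]]));print(b)
"
```

```text
[0.43562367 0.10428962 0.19109492]
wrist bottle0 0.97 [279.1 179. ] [0.4348 0.1124 0.    ]
wrist bottle0 0.91 [276.5 251.5] [0.431  0.0097 0.    ]
wrist bottle0 0.67 [261.4 319.6] [ 0.4075 -0.1033  0.    ]
wrist pin0 0.76 [372.  210.7] [0.5388 0.0891 0.064 ]
wrist pin0 0.66 [208.7 123.9] [0.3629 0.1827 0.064 ]
wrist pin0 0.58 [387.5 120.2] [0.5466 0.1864 0.064 ]
top bottle0 0.84 [284.9 238.7] [0.4298 0.0016 0.    ]
top bottle0 0.74 [319.7 243.3] [ 0.4133 -0.1062  0.    ]
top bottle0 0.47 [253.2 238.3] [0.4329 0.1003 0.    ]
top pin0 0.49 [282.6 204.6] [0.5248 0.0064 0.064 ]
scene bottle0 0.81 [326.2 220.5] [ 0.4108 -0.1096  0.    ]
scene bottle0 0.77 [262.3 263.5] [0.435  0.1079 0.    ]
scene bottle0 0.69 [289.8 243.4] [0.4286 0.0152 0.    ]
scene pin0 0.63 [204.6 236.5] [0.5468 0.1744 0.064 ]
scene pin0 0.58 [231.5 221.4] [0.5367 0.0984 0.064 ]
scene pin0 0.54 [269.2 288.3] [0.3377 0.1976 0.064 ]
scene pin0 0.5 [264.9 203.8] [ 0.5202 -0.0006  0.064 ]
[(array([260.81, 371.41]), 519.375, array([ 0.41330758, -0.09484745,  0.106     ])), (array([377.2 , 212.49]), 339.3125, array([0.53055118, 0.10036839, 0.106     ])), (array([279.77, 204.52]), 806.53125, array([0.43587166, 0.10852547, 0.106     ])), (array([397.11, 121.85]), 410.6875, array([0.54079441, 0.18526579, 0.106     ]))]
[[263.13654492 262.80792033]
 [262.63115377 228.16667858]]
```

View pics/sc_end1.png

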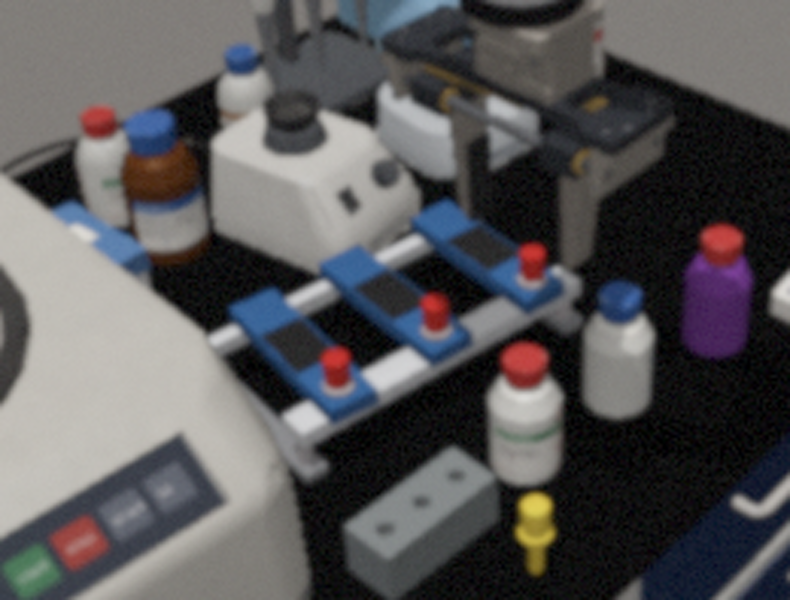

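Request:
jog_arm(travel=[[0.065,0,0.6],[0.065,0,1.2],[0.065,0,1.8],[0.065,0,2.3],[0.065,0,2.7],[0.065,0,3],[0.065,0,3.15],[0.065,0,3.22],[0.065,0,3.22],[0.065,0,3.22],[0.065,0,3.22],[0.065,0,3.22],[0.065,0,3.22],[0.065,0,3.22]], angular=[[0,0,0],[0,0,0],[0,0,0],[0,0,0],[0,0,0],[0,0,0],[0,0,0],[0,0,0],[0,0,0],[0,0,0],[0,0,0],[0,0,0],[0,0,0],[0,0,0]], hand=[0.8,0.8,0.8,0.8,0.8,0.8,0.8,0.8,0.4,0.4,0.4,0.4,0.4,0.4], newtons=20)

```text
time_s: 49.1
position: [0.4356, 0.1085, 0.0309]
ee_rot: [2.221, 2.221, 0.002]
contact_force: [-0.9, 0.4, 6.7]
opening: 0.0506
finger_force: 20.0
```

```bash
python3 -c "
from h import *
print(st()[:3,3])
z=st()[2,3]
for h in (.16,.066): go([.5960,.0843,z+h],90)
im,M=shot('wrist');print([(q,a,at(M,q,.106)) for q,a in red(im)])
"
```

```text
[0.43558696 0.10845178 0.03086671]
travel [-0.482  3.212 -3.197] angular [ 0.013 -0.003  0.   ]
travel [-0.483  3.21  -1.317] angular [ 0.013 -0.003  0.   ]
[(array([467.38, 299.13]), 883.46875, array([0.5212189 , 0.11405233, 0.106     ])), (array([281.58, 300.57]), 3547.25, array([0.43678785, 0.11412464, 0.106     ])), (array([524.46, 136.47]), 2703.96875, array([0.53065052, 0.18615728, 0.106     ]))]
```

Request:
jog_arm(travel=[[0,0,-0.4],[0,0,-1.1],[0,0,-1.9],[0,0,-2.7],[0,0,-3.2],[-0.1,0.6,-3.2],[-0.2,1.3,-3.2],[-0.3,2,-3.2],[-0.4,2.6,-3.2],[-0.48,3,-3.2],[-0.48,3.21,-3.2],[-0.48,3.21,-3],[-0.48,3.21,-2.5],[-0.48,3.21,-2],[-0.48,3.21,-1.6],[-0.48,3.21,-1.4],[-0.48,3.21,-1.4],[-0.48,3.21,-1.4]], angular=[[0,0,0],[0,0,0],[0,0,0],[0,0,0],[0,0,0],[0,0,0],[0,0,0],[0,0,0],[0,0,0],[0,0,0],[0,0,0],[0,0,0],[0,0,0],[0,0,0],[0,0,0],[0,0,0],[0,0,0],[0,0,0]], hand=[0.4,0.4,0.4,0.4,0.4,0.4,0.4,0.4,0.4,0.4,0.4,0.4,0.4,0.4,0.4,0.4,0.4,0.4])

```text
time_s: 50.95
position: [0.5955, 0.0845, 0.1008]
ee_rot: [2.221, 2.222, 0.0]
contact_force: [-0.2, -0.1, -1.1]
opening: 0.0511
finger_force: 20.0
```

```bash
python3 -c "
from h import *
print(st()[:3,3],bot.read_state()['contact_force'])
go([.5960,.0843,.0952],90)
M=model('wrist');im,M=shot('wrist')
Ms=model('scene');isc,Ms=shot('scene')
for r in cams.mark_of('scene','bottle0'): print(round(r['p'],2),np.round(r['centre'],1),np.round(at(Ms,r['centre'],.07),4))
"
```

```text
[0.59545193 0.08450888 0.10082628] [-0.2474743  -0.13887962 -1.14240025]
travel [-0.004  0.011  0.113] angular [ 0.004 -0.001  0.003]
0.92 [215.  204.4] [0.6048 0.0838 0.07  ]
0.9 [325.9 222.9] [ 0.3631 -0.0326  0.07  ]
0.61 [290.2 241.5] [0.3868 0.0689 0.07  ]
```

Request:
jog_arm(travel=[[0,0.01,0.05],[0,0.01,0.1],[0,0.01,0.12],[0,0.01,0.12],[0,0.01,0.12],[0,0.01,0.12],[0,0.01,0.12],[0,0.01,0.12],[0,0.01,-0.3],[0,0.01,-1],[0,0.01,-1.8],[0,0.01,-2.4],[-0.4,-0.7,-2.4],[-0.8,-1.5,-2.4],[-1.2,-2.3,-2.4],[-1.59,-3,-2.2],[-1.59,-3.2,-2],[-1.59,-3.2,-1.9],[-1.59,-3.2,-1.9],[-1.59,-3.2,-1.9]], angular=[[0,0,0],[0,0,0],[0,0,0],[0,0,0],[0,0,0],[0,0,0],[0,0,0],[0,0,0],[0,0,0],[0,0,0],[0,0,0],[0,0,0],[0,0,0],[0,0,0],[0,0,0],[0,0,0],[0,0,0],[0,0,0],[0,0,0],[0,0,0]], hand=[0.4,0.4,0.4,0.4,0.8,0.8,0.8,0.8,0.8,0.8,0.8,0.8,0.8,0.8,0.8,0.8,0.8,0.8,0.8,0.8])

```text
time_s: 53.1
position: [0.4368, 0.0051, 0.1956]
ee_rot: [2.221, 2.221, 0.001]
contact_force: [0.5, -0.5, -0.4]
opening: 0.0735
finger_force: 0.0
```

```bash
python3 -c "
from h import *
print(st()[:3,3])
im,M=shot('wrist')
big=cv2.resize(im,None,fx=4,fy=4,interpolation=cv2.INTER_CUBIC);m=cv2.inRange(cv2.cvtColor(big,cv2.COLOR_BGR2HSV),(105,130,50),(125,255,255))
for c in cv2.findContours(m,0,1)[0]:
  if cv2.contourArea(c)>16*150: q=cen(c)/4;print('blue',q,cv2.contourArea(c)/16,at(M,q,.1))
print([(q,a,at(M,q,.164)) for q,a in red(im)])
for r in cams.mark_of('wrist','bottle1'): print(round(r['p'],2),np.round(r['centre'],1),np.round(at(M,r['centre'],0),4),np.round(at(M,r['centre'],.064),4))
isc,Ms=shot('scene')
for r in cams.mark_of('scene','bottle0'): print(round(r['p'],2),np.round(r['centre'],1),np.round(at(Ms,r['centre'],.064),4))
it,Mt=shot('top');print('top',[(q,a,at(Mt,q,.164)) for q,a in red(it,amin=15)])
"
```

```text
[0.4367918  0.00505375 0.19563172]
blue [271.71260884 204.46305782] 765.625 [0.42907674 0.00635606 0.1       ]
blue [411.1276784  206.68874213] 4037.40625 [0.56935426 0.00400806 0.1       ]
blue [383.85958011 115.73801185] 2101.25 [0.53308993 0.09143279 0.1       ]
blue [454.73420657  35.22463184] 6223.25 [0.58948198 0.15967242 0.1       ]
[(array([257.52, 296.02]), 698.09375, array([ 0.41806014, -0.05677626,  0.164     ])), (array([361.27, 207.44]), 332.4375, array([0.50061526, 0.02232747, 0.164     ])), (array([496.05, 127.06]), 1883.875, array([0.59582694, 0.08384451, 0.164     ])), (array([384.09, 114.01]), 392.59375, array([0.51172974, 0.09199382, 0.164     ])), (array([403.95,  10.04]), 484.125, array([0.51911713, 0.15819392, 0.164     ]))]
0.82 [431.5 123.5] [0.628  0.0836 0.    ] [0.5964 0.0844 0.064 ]
0.8 [258.9 261.1] [ 0.4072 -0.1066  0.    ] [ 0.4122 -0.0742  0.064 ]
0.77 [271.1 180.3] [0.4257 0.0106 0.    ] [0.4276 0.0236 0.064 ]
0.69 [327.7 221.4] [ 0.3666 -0.0455  0.064 ]
0.59 [215.8 207.1] [0.6016 0.0849 0.064 ]
0.57 [291.6 242. ] [0.3873 0.063  0.064 ]
top [(array([128.41, 270.24]), 24.625, array([0.32372477, 0.44343723, 0.164     ])), (array([320.12, 239.52]), 57.09375, array([ 0.40171813, -0.09781201,  0.164     ])), (array([223.34, 196.42]), 22.59375, array([0.5310232 , 0.17443529, 0.164     ])), (array([255.3 , 171.18]), 19.75, array([0.60359971, 0.08250902, 0.164     ])), (array([392.21, 121.29]), 72.875, array([ 0.74853266, -0.32163812,  0.164     ])), (array([248.97,  75.74]), 43.9375, array([0.9017236 , 0.09988116, 0.164     ]))]
```

Request:
jog_arm(travel=[[0.05,-0.155,0.6],[0.05,-0.155,1.2],[0.05,-0.155,1.8],[0.05,-0.155,2.3],[0.05,-0.155,2.7],[0.05,-0.155,3],[0.05,-0.155,3.2],[0.05,-0.155,3.29],[0.05,-0.155,3.29],[0.05,-0.155,3.29],[0.05,-0.155,3.29],[0.05,-0.155,3.29],[0.05,-0.155,3.29],[0.05,-0.155,3.29]], angular=[[0,0,0],[0,0,0],[0,0,0],[0,0,0],[0,0,0],[0,0,0],[0,0,0],[0,0,0],[0,0,0],[0,0,0],[0,0,0],[0,0,0],[0,0,0],[0,0,0]], hand=[0.8,0.8,0.8,0.8,0.8,0.8,0.8,0.8,0.4,0.4,0.4,0.4,0.4,0.4], newtons=20)

```text
time_s: 54.75
position: [0.4284, 0.0073, 0.0313]
ee_rot: [2.221, 2.221, 0.001]
contact_force: [-1.6, 0.5, 6.2]
opening: 0.0508
finger_force: 20.0
```

```bash
python3 -c "
from h import *
z=st()[2,3];print(st()[:3,3])
for h in (.16,.07): go([.5822,-.0095,z+h],90)
"
```

```text
[0.42841133 0.00732806 0.03132822]
travel [-0.336  3.08  -3.196] angular [ 0.014 -0.001  0.   ]
travel [-0.337  3.078 -1.396] angular [ 0.014 -0.001  0.   ]
```

Request:
jog_arm(travel=[[0,0,-0.4],[0,0,-1.1],[0,0,-1.9],[0,0,-2.7],[0,0,-3.2],[-0.1,0.6,-3.2],[-0.2,1.3,-3.2],[-0.3,2,-3.2],[-0.34,2.6,-3.2],[-0.34,3,-3.2],[-0.34,3.08,-3.2],[-0.34,3.08,-3],[-0.34,3.08,-2.5],[-0.34,3.08,-2],[-0.34,3.08,-1.6],[-0.34,3.08,-1.4],[-0.34,3.08,-1.4],[-0.34,3.08,-1.4]], angular=[[0,0,0],[0,0,0],[0,0,0],[0,0,0],[0,0,0],[0,0,0],[0,0,0],[0,0,0],[0,0,0],[0,0,0],[0,0,0],[0,0,0],[0,0,0],[0,0,0],[0,0,0],[0,0,0],[0,0,0],[0,0,0]], hand=[0.4,0.4,0.4,0.4,0.4,0.4,0.4,0.4,0.4,0.4,0.4,0.4,0.4,0.4,0.4,0.4,0.4,0.4])

```text
time_s: 56.55
position: [0.5817, -0.0097, 0.1013]
ee_rot: [2.221, 2.221, 0.0]
contact_force: [0.2, 0.3, -0.4]
opening: 0.0509
finger_force: 20.0
```

```bash
python3 -c "
from h import *
print(st()[:3,3],bot.read_state()['contact_force'])
go([.5822,-.0095,.0955],90)
"
```

```text
[ 0.58165618 -0.00966788  0.10130317] [ 0.2328384   0.28779901 -0.37175406]
travel [0.003 0.011 0.116] angular [ 0.003 -0.     0.001]
```

Lower, release, lift, and retreat to the side for a final look.

Request:
jog_arm(travel=[[0,0.01,0.05],[0,0.01,0.1],[0,0.01,0.12],[0,0.01,0.12],[0,0.01,0.12],[0,0.01,0.12],[0,0.01,0.12],[0,0.01,0.12],[0,0.01,-0.3],[0,0.01,-1],[0,0.01,-1.8],[0,0.01,-2.6],[-0.6,-0.7,-3],[-1.4,-1.2,-3],[-2.2,-1.6,-3],[-3,-1.6,-3],[-3.6,-1.6,-3],[-4,-1.6,-3],[-4,-1.6,-3],[-4,-1.6,-3]], angular=[[0,0,0],[0,0,0],[0,0,0],[0,0,0],[0,0,0],[0,0,0],[0,0,0],[0,0,0],[0,0,0],[0,0,0],[0,0,0],[0,0,0],[0,0,0],[0,0,0],[0,0,0],[0,0,0],[0,0,0],[0,0,0],[0,0,0],[0,0,0]], hand=[0.4,0.4,0.4,0.4,0.8,0.8,0.8,0.8,0.8,0.8,0.8,0.8,0.8,0.8,0.8,0.8,0.8,0.8,0.8,0.8])

```text
time_s: 58.55
position: [0.5016, -0.2096, 0.2506]
ee_rot: [-2.222, -2.22, -0.0]
contact_force: [0.0, -0.3, -1.1]
opening: 0.0735
finger_force: 0.0
```

```bash
python3 -c "
from h import *
im,M=shot('wrist');isc,Ms=shot('scene')
for r in cams.mark_of('wrist','bottle1'): print(round(r['p'],2),np.round(r['centre'],1),np.round(at(M,r['centre'],.064),4))
a=cv2.resize(isc[100:310,90:370],(800,600),interpolation=cv2.INTER_CUBIC)
b=cv2.resize(im,(400,300))
cv2.imwrite('pics/fin.png',np.vstack([cv2.resize(a,(400,300)),b]))
"
```

```text
0.67 [213.7 100.9] [ 0.4228 -0.1053  0.064 ]
0.65 [350.6  13.4] [ 0.5812 -0.0122  0.064 ]
```

View pics/fin.png

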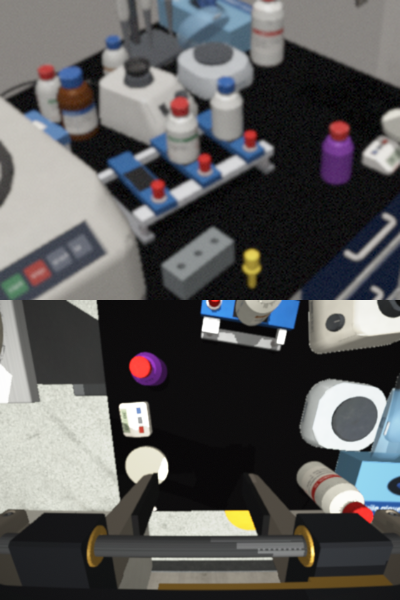

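```bash
python3 -c "
from h import *
print(job.hand_in())"
```

```text
the job is handed in; nothing more can be done
None
```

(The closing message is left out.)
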